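Load the baking-tool dryer, set its dials to the index marks and start it

ROBOT

A 6-joint arm with a two-finger parallel gripper is mounted at the origin on the work surface. World frame = base frame: x ahead of the robot, y to its left, z up, the work surface at z = 0. Lengths are in m, angles in rad, forces in N, time in s.
With the tool pointing down it reaches from about 0.4 to 0.925 m from the base axis. Payload 3.4 kg.
Tool frame: the origin (TCP) lies between the finger pads; the fingertips stand 8 mm ahead of it and the grasp point (between the pads) lies 11 mm behind it; z points along the fingers, y is the line along which they close (so a half turn about z gives the same grasp; the last joint's range is limited). The gripper opens to 85 mm and grips with 20 to 120 N. Pads are 22 mm wide; open, the fingers measure 114 mm over their backs; the gripper's body (76 mm by 85 mm) begins 54 mm behind the grasp point. The pads swing forward as they close: fully open they stand 13 mm farther back than shut.
Start: joints at [1.167, 0.307, 1.506, -0, 1.328, -0.073], TCP at [0.187, 0.544, 0.239] pointing down, gripper open.
Joint ranges: [-3.12, 3.12], [-1.05, 2.28], [0.14, 2.33], [-1.42, 4.57], [0.1, 2.73], [-2.68, 2.68]. Speed limits (rad/s): [2.57, 2.57, 3.14, 3.14, 3.14, 3.14].

INTERFACE

Orientations are given as a unit quaternion [x, y, z, w].
In Python, from workcell import telemetry, read_camera, camera_params, sign_off gives the robot as it stands. The module is installed in compiled form; this text tells all that it offers.
- The arm moves only by the tool servo_tool, never from a script. Its argument "motion" is one flat list of numbers, 4 for each row, row after row: the shift along the tool's x, y, z in mm, then the turn about the tool's z in rad. A call has 1 to 12 rows; each row is the pose to reach, as a shift and turn from the pose commanded when the call began, along the tool's axes at that moment; what a row does not reach only later rows make up. A row lasts 1/12 s, in which the tool goes at most 41.7 mm and 7.16 degrees, less where a joint would pass 70% of its speed; a pose out of reach is approached as far as the arm can. A call with a gripper value outside its range is refused whole. "fingers" is the opening, from 0 (shut) to 1 (fully open), set as the call begins (left out, the last holds). The fingers move at their own pace and stop on an object; "force" is the grip in N (left out, the last holds). Time passes only in rows, so rows that repeat a pose let the fingers close. It gives the time, the measured TCP pose, the force, the opening and the grip force at its end, in the units of the state.
- telemetry.get_state(): the state, without advancing time (a new reading comes with each control period).
- read_camera(name): name is "scene" or "side" or "wrist"; returns the picture (400x640x3 uint8, red, green, blue); there is no depth.
- camera_params(name): a dict with "fx", "fy", "cx", "cy" (pixels), "k1" (the pictures are not rectified: a ray, as slopes to the right and down, at radius r is drawn at 1 + k1 r^2 times it, then the intrinsics apply), "R" (3x3) and "t" (3): a world point X has camera coordinates R X + t. Camera axes: x right, y down, z forward; pixel columns grow to the right and rows downward; lengths in m; the calibration is good to about 2 mm. A picture is of the moment at which its call begins: read the wrist's pose just before it. camera_params takes no time and is no camera call; for the wrist camera it gives the pose at the moment of the call.
- sign_off(): hands the job in; it is judged then, once.
The state is a dict: "time": time; "q": joint angles; "joint_velocities": joint speeds; "tau": joint torques, N m; "tool_pos": TCP position; "tool_rot": TCP orientation; "wrist_force": force on the tool from outside, world axes, zero at the start; "ft_torque": the same for the moment, N m; "opening": opening from 0.0 (shut) to 1.0 (fully open); "gripper_force": force on a finger pad.
Only numpy, scipy, OpenCV 4.12 (cv2) and the standard library are available. Lean on these libraries where they do the work, as an engineer would, in place of code of your own. Each camera call takes 0.05 s, during which the arm holds its last target. There are 200 camera calls.

TASK

Load the drying set with the washed baking tools: lay every utensil (spoon, spatula, brush) completely inside the long shallow tray, and stand every biscuit cutter, handle up, on the floor of the square tray. Only when everything is in, turn the time dial and the heat dial on the console, each until its pointer lines up with the black index tab on the ring around it, and let go, without shifting the rings; then press the start button fully down and let it spring back. Leave everything else on the counter where it is.

Things in the scene. Friction and masses are not known exactly. Their poses are not given: they have to be found in the camera images.
- tool_tray: long shallow open aluminium tray, fixed, 230 (its x) x 160 (its y) x 25 mm high outside, walls and floor 5 mm; origin at the centre of its underside, z up
- cutter_tray: square deeper open aluminium tray, fixed, 175 x 175 x 45 mm high outside, walls and floor 5 mm; origin at the centre of its underside, z up
- console: white control console, fixed, 270 (its x) x 140 (its y) x 50 mm high; origin at the centre of its underside. On its top, all at own y = 0: the time dial in its ring, axis at own x = -80 mm, and the heat dial in its ring, axis at x = +30 mm; the start button at x = +105, y = -40 mm
- start_top (a point): centre of the top of the round white start button (32 mm diameter, travel 6 mm, spring, about 5 N fully down), pressed straight down
- start (a joint): depression of the start button, m: 0 up, 0.006 fully down; it springs back
- time_dial (a joint): angle of the time dial (the one nearer the robot), rad, 0 to 3.5, growing clockwise seen from above; at 0 the pointer points along the console's +x. It stays where it is left; turning takes about 0.05 N m. A disc of 70 mm diameter (top 67 mm above the counter) carries a straight grip bar along the pointer's direction, centred on the axis: 62 mm long, 16 mm thick, top 100 mm above the counter
- time_ring (a joint): angle of the index tab on the grey ring (108 mm diameter, 5 mm thick) around the time dial, rad, same zero and sense as the dial: it is on the mark when the two values are equal. The ring is stiff (0.6 N m) and must not be turned
- time_pointer (a point): point 45 mm from the time dial's axis in the direction of its pointer, 63 mm above the counter: the pointer is a small black nose on the disc's rim, with a black line on that half of the bar's top; x axis away from the dial's axis
- time_mark (a point): point 45 mm from the time dial's axis on its index: a black raised tab (12 x 8 mm, top 63 mm above the counter) on the ring
- heat_dial (a joint): angle of the heat dial (the farther one), rad, 0 to 3.5, growing clockwise seen from above; at 0 the pointer points along the console's +x. It stays where it is left; turning takes about 0.05 N m. A disc of 70 mm diameter (top 67 mm above the counter) carries a straight grip bar along the pointer's direction, centred on the axis: 62 mm long, 16 mm thick, top 100 mm above the counter
- heat_ring (a joint): angle of the index tab on the grey ring (108 mm diameter, 5 mm thick) around the heat dial, rad, same zero and sense as the dial: it is on the mark when the two values are equal. The ring is stiff (0.6 N m) and must not be turned
- heat_pointer (a point): point 45 mm from the heat dial's axis in the direction of its pointer, 63 mm above the counter: the pointer is a small black nose on the disc's rim, with a black line on that half of the bar's top; x axis away from the dial's axis
- heat_mark (a point): point 45 mm from the heat dial's axis on its index: a black raised tab (12 x 8 mm, top 63 mm above the counter) on the ring
- spoon: wooden spoon with a round flat bowl of 42 mm diameter, 10 mm thick; a utensil about 165 mm long, 50 to 60 g, lying along its x; head to +x; handle a wooden bar 20 mm wide, 16 mm tall, from x = -82 to +22 mm; origin at the middle of its underside, centre of mass within 12 mm of it. None at the start if absent
- spatula: spatula with a flat white blade 62 x 44 x 8 mm; a utensil about 165 mm long, 50 to 60 g, lying along its x; head to +x; handle a wooden bar 20 mm wide, 16 mm tall, from x = -82 to +22 mm; origin at the middle of its underside, centre of mass within 12 mm of it. None at the start if absent
- brush: pastry brush with a 34 mm wide, 16 mm thick head with white bristles; a utensil about 165 mm long, 50 to 60 g, lying along its x; head to +x; handle a wooden bar 20 mm wide, 16 mm tall, from x = -82 to +22 mm; origin at the middle of its underside, centre of mass within 12 mm of it. None at the start if absent
- cutter_round: round biscuit cutter, 70 mm diameter, a steel blade 28 mm high (treat it as solid), with a wooden grip bar over it on two legs: bar 56 mm long along own x, 16 mm wide, from 48 to 62 mm above the underside; 90 g; origin at the centre of the underside, z up through the grip. None at the start if absent
- cutter_square: square biscuit cutter, 58 x 58 mm, a steel blade 28 mm high (treat it as solid), with a wooden grip bar over it on two legs: bar 56 mm long along own x, 16 mm wide, from 48 to 62 mm above the underside; 90 g; origin at the centre of the underside, z up through the grip. None at the start if absent
- cutter_hex: six-sided biscuit cutter, 70 mm across corners, a steel blade 28 mm high (treat it as solid), with a wooden grip bar over it on two legs: bar 56 mm long along own x, 16 mm wide, from 48 to 62 mm above the underside; 90 g; origin at the centre of the underside, z up through the grip. None at the start if absent
- measuring_cup: bystander, leave alone: steel measuring cup, 68 mm wide, 60 mm tall, strap handle 85 mm; origin at the centre of its underside
- jar: bystander, leave alone: glass jar with twist cap, 80 mm diameter, 122 mm tall; origin at the centre of its underside
- spoon_rest: bystander, leave alone: ceramic spoon rest, about 130 x 84 x 10 mm; origin at the centre of its underside
- ramekin: bystander, leave alone: white ramekin, 72 mm wide, 40 mm tall; origin at the centre of its underside
- pepper_mill: bystander, leave alone: dark wooden pepper mill, 50 mm wide, 140 mm tall; origin at the centre of its underside

How it is judged:
By the outcome, as a careful person would: the job done as asked, in the order asked, and still so for the second after the job is handed in, with the robot touching nothing.
Of spoon, spatula, brush only 2 to 3 are there at a start; the rules pass over those that are not, and their reading is None.
Of cutter_round, cutter_square, cutter_hex only 2 to 3 are there at a start; the rules pass over those that are not, and their reading is None.
At some moment in a run one of spoon, spatula, brush, cutter_round, cutter_square, cutter_hex may be knocked a few centimetres aside while the robot is not near it.
Once in a run the grip may slacken for a moment while it holds something.
It also fails if it takes over 210 s, if anything falls off the work surface, if the arm or the gripper's body presses on something with over 40 N, if the wrist force passes 120 N, or if a joint passes its speed limit or range.

## Working session

There is one attempt and no reset: what is moved stays moved. The work goes in short steps, Python scripts to look and compute and a tool call to move; the robot and the scene stay as the last step left them, time stands still between calls to the robot, and variables do not carry over. Pictures are saved under pics/ and viewed, at most 14 in all, crops included, and the job is handed in when it is done.

Besides the shell and the picture viewer there is one more tool, called after "Request:" as name(argument=value, ...), one argument or row to a line, values as JSON. servo_tool: Moves the arm, as the interface text tells. Its arguments: {"type":"object","properties":{"motion":{"type":"array"},"fingers":{"type":"number"},"force":{"type":"number"}},"required":["motion"]}

```bash
mkdir -p pics
cat > h.py <<'E'
import numpy as np, cv2
from workcell import telemetry, read_camera, camera_params, sign_off
from scipy.spatial.transform import Rotation as Rn
def snap(name,fn,crop=None,scale=1):
    p=camera_params(name); im=read_camera(name)[:,:,::-1].copy()
    cv2.imwrite('pics/raw_'+fn,im); np.save('pics/'+fn+'.npy',p,allow_pickle=True)
    return im,p
def ray(p,u,v):
    x=np.array([(u-p['cx'])/p['fx'],(v-p['cy'])/p['fy']]);d=x.copy()
    for _ in range(20): d=x/(1+p['k1']*(d@d))
    R=np.array(p['R']);return -R.T@np.array(p['t']),R.T@np.array([d[0],d[1],1.])
def at(p,u,v,z):
    o,d=ray(p,u,v);return o+d*(z-o[2])/d[2]
def proj(p,X):
    c=np.array(p['R'])@np.array(X)+np.array(p['t']);s=c[:2]/c[2];s=s*(1+p['k1']*(s@s))
    return s[0]*p['fx']+p['cx'],s[1]*p['fy']+p['cy']
def st():
    s=telemetry.get_state();R=Rn.from_quat(s['tool_rot']).as_matrix()
    return s,np.array(s['tool_pos']),R
def go(x,y,z,yaw=None):
    """shift in tool axes mm to TCP target; yaw = world angle of tool y (closing) line"""
    s,t,R=st();d=R.T@(np.array([x,y,z])-t)*1000
    a=0
    if yaw is not None:
        cur=np.arctan2(R[1,1],R[0,1]);a=-(yaw-cur)  # tool z down
        a=(a+np.pi/2)%np.pi-np.pi/2
    print('shift',d.round(1),'turn',round(a,3),'q6',round(s['q'][5],2))
E
python3 - <<'E'
from h import *
s,t,R=st();print(s['time'],t,R.round(3))
for n in('scene','side','wrist'):
    im,p=snap(n,n+'0.png');print(n,{k:np.round(v,3).tolist() for k,v in p.items()})
    cv2.imwrite(f'pics/{n}0.png',cv2.resize(im,(800,500),interpolation=cv2.INTER_CUBIC))
E
```

```text
0.0 [0.18651678 0.54317153 0.23837953] [[-0.946  0.325 -0.001]
 [ 0.325  0.946 -0.002]
 [ 0.    -0.002 -1.   ]]
scene {'fx': 500.959, 'fy': 500.959, 'cx': 318.121, 'cy': 187.527, 'k1': -0.105, 'R': [[0.554, 0.832, 0.016], [0.701, -0.456, -0.547], [-0.448, 0.314, -0.837]], 't': [-0.292, -0.341, 1.544]}
side {'fx': 408.705, 'fy': 408.705, 'cx': 324.611, 'cy': 197.576, 'k1': -0.103, 'R': [[0.755, -0.655, 0.024], [-0.332, -0.413, -0.848], [0.566, 0.633, -0.529]], 't': [-0.452, 0.264, 0.716]}
wrist {'fx': 296.767, 'fy': 296.767, 'cx': 317.966, 'cy': 202.484, 'k1': -0.022, 'R': [[0.326, 0.945, -0.002], [0.908, -0.312, 0.28], [0.264, -0.093, -0.96]], 't': [-0.574, -0.035, 0.38]}
```

View pics/scene0.png

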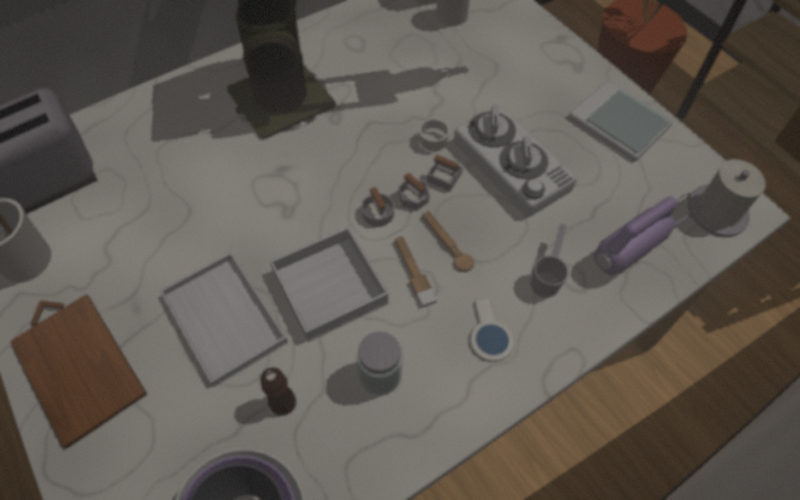

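View pics/side0.png

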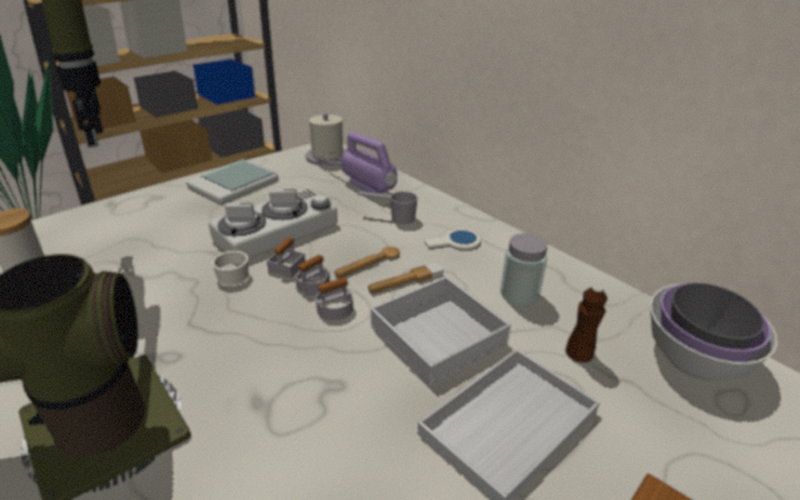

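The scene view (800x500) shows spatula (398,240)-(428,298), spoon (424,214)-(464,262), and round, hex and square cutters at (377,210), (413,195) and (444,175). The trays are at (223,318) and (330,283), the console at (515,155), and the brush is absent.

Run:
```python
from h import *
p=np.load('pics/scene0.png.npy',allow_pickle=True).item()
for n,u,v,z in [('ttA',161,297,.025),('ttB',231,257,.025),('ttC',286,340,.025),('ttD',210,382,.025),
('ctA',272,265,.045),('ctB',348,233,.045),('ctC',387,292,.045),('ctD',305,334,.045),
('spoonH',424,214,.016),('bowl',464,262,.01),('spatH',398,240,.016),('blade',428,298,.008),
('round',377,198,.062),('hex',413,183,.062),('sq',446,161,.062),('btn',536,186,.06),('d1',491,118,.1),('d2',524,150,.1),('ramekin',434,130,.04),('rest',490,340,.01),('cup',549,262,.06),('jar',380,345,.122),('mill',270,378,.14)]:
    print(n,at(p,u*.8,v*.8,z)[:2].round(3))
im=cv2.imread('pics/raw_scene0.png')
c=im[85:175,340:475];cv2.imwrite('pics/c1.png',cv2.convertScaleAbs(cv2.resize(c,None,fx=5.9,fy=5.9,interpolation=cv2.INTER_CUBIC),alpha=1.5))
```

```text
ttA [ 0.38  -0.461]
ttB [ 0.372 -0.304]
ttC [ 0.594 -0.296]
ttD [ 0.592 -0.452]
ctA [ 0.447 -0.245]
ctB [ 0.464 -0.081]
ctC [ 0.621 -0.088]
ctD [ 0.612 -0.263]
spoonH [0.494 0.089]
bowl [0.634 0.092]
spatH [0.518 0.006]
blade [ 0.66  -0.017]
round [0.432 0.01 ]
hex [0.441 0.095]
sq [0.43 0.19]
btn [0.588 0.312]
d1 [0.408 0.326]
d2 [0.519 0.327]
ramekin [0.326 0.234]
rest [0.799 0.03 ]
cup [0.747 0.21 ]
jar [ 0.733 -0.176]
mill [ 0.691 -0.361]
```

View pics/c1.png

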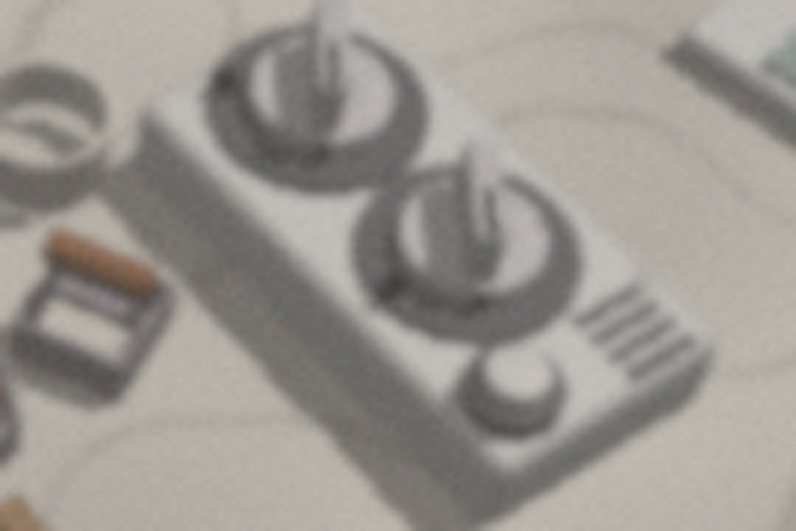

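The crop shows the square cutter, both dials with bars pointing roughly toward the far side, and ring tabs near (220,80) and (385,290). I'll move the wrist camera over the work for precise views.

Request:
servo_tool(
  motion=[-434, -298, -142, -0.33, -434, -298, -142, -0.33, -434, -298, -142, -0.33, -434, -298, -142, -0.33, -434, -298, -142, -0.33, -434, -298, -142, -0.33, -434, -298, -142, -0.33, -434, -298, -142, -0.33, -434, -298, -142, -0.33, -434, -298, -142, -0.33, -434, -298, -142, -0.33, -434, -298, -142, -0.33],
  fingers=1,
)

```text
time: 1.15
tool_pos: [0.4732, 0.1565, 0.3692]
tool_rot: [0.0, 1.0, 0.0, -0.0]
wrist_force: [-0.0, 0.8, -1.4]
opening: 0.998
gripper_force: 0.0
```

Request:
servo_tool(
  motion=[-40, -27, -13, 0, -40, -27, -13, 0, -40, -27, -13, 0, -40, -27, -13, 0, -40, -27, -13, 0],
)

```text
time: 1.57
tool_pos: [0.5113, 0.1321, 0.3809]
tool_rot: [-0.0, 1.0, 0.0, -0.001]
wrist_force: [0.1, -0.2, 1.1]
opening: 0.999
gripper_force: 0.0
```

Run:
```python
from h import *
s,t,R=st();print(s['time'],t,R.round(3))
im,p=snap('wrist','w1.png');R=np.array(p['R']);print(-R.T@p['t'])
cv2.imwrite('pics/w1.png',cv2.convertScaleAbs(cv2.resize(im,(800,500),interpolation=cv2.INTER_CUBIC),alpha=1.4))
```

```text
1.5667 [0.5112705  0.13214084 0.38089463] [[-1.    -0.    -0.003]
 [-0.     1.     0.   ]
 [ 0.003  0.    -1.   ]]
[0.43977694 0.1325917  0.51633274]
```

View pics/w1.png

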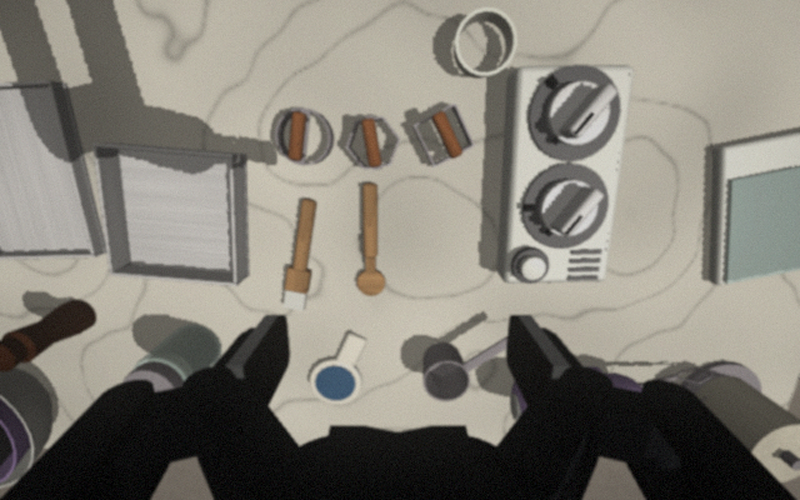

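Wrist view from above, with right = +y and down = +x. Round, hex and square cutters are at (298,136), (371,143), (448,135), the spatula is (307,200)-(293,305), and the spoon is (369,184)-(370,282). The console dials are at (573,112) and (566,205), and the button is at (529,264). I'll take two enlarged crops.

Run:
```python
from h import *
im=cv2.imread('pics/raw_w1.png')
def crop(x0,y0,x1,y1,s,fn): cv2.imwrite(fn,cv2.convertScaleAbs(cv2.resize(im[y0:y1,x0:x1],None,fx=s,fy=s,interpolation=cv2.INTER_CUBIC),alpha=1.5))
crop(210,75,385,250,3.4,'pics/c2.png'); crop(395,45,515,235,3.15,'pics/c3.png')
```

```text
(no output)
```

View pics/c2.png

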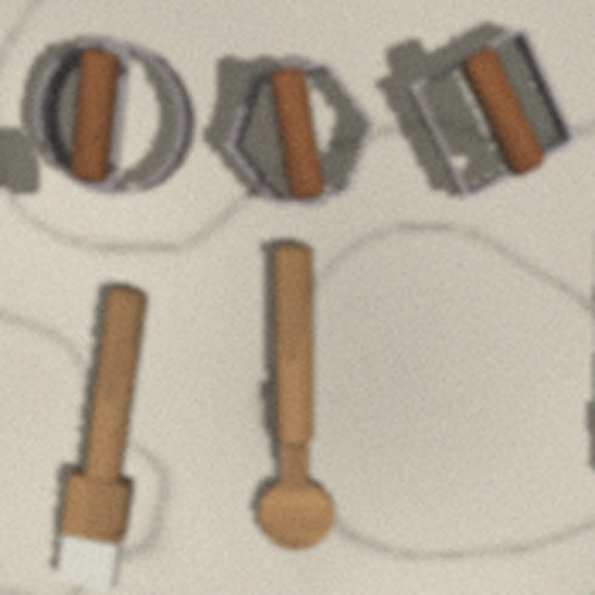

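View pics/c3.png

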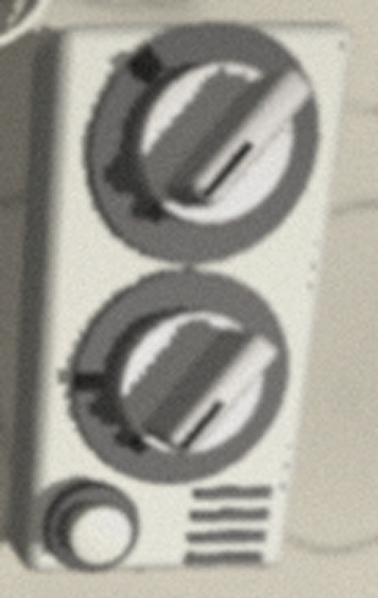

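The second utensil is the brush, with a wooden ferrule and white bristles, so the spatula is absent. In the console crop the noses are at (148,212) and (130,440), the tabs at (147,62) and (90,380), and the ring centres at (203,142) and (180,376).

Run:
```python
from h import *
p=np.load('pics/w1.png.npy',allow_pickle=True).item()
A=lambda x,y,z:at(p,210+x/3.4,75+y/3.4,z)[:2]
C=lambda x,y,z:at(p,395+x/3.15,45+y/3.15,z)[:2]
def seg(n,a,b):
    d=b-a;print(n,'mid',((a+b)/2).round(4),'len',np.hypot(*d).round(4),'ang',np.arctan2(d[1],d[0]).round(3))
seg('roundbar',A(98,48,.062),A(90,182,.062))
seg('hexbar',A(288,68,.062),A(307,199,.062))
seg('sqbar',A(477,50,.062),A(529,172,.062))
seg('spoon',A(291,243,.016),A(295,548,.010))
seg('spoonhandle',A(291,243,.016),A(293,440,.016))
seg('brush',A(126,287,.016),A(85,587,.016))
seg('brushhandle',A(126,287,.016),A(100,480,.016))
c1=C(203,142,.055);c2=C(180,376,.055);seg('axes',c1,c2)
print('button',C(101,532,.062))
b=(c2-c1);th=np.arctan2(b[1],b[0])
for n,c,nose,tab,l0,l1 in(('time',c1,(148,212),(147,62),(195,190),(302,85)),('heat',c2,(130,440),(90,380),(178,440),(270,345))):
    for k,q,z in(('nose',nose,.063),('tab',tab,.063)):
        d=C(*q,z)-c;print(n,k,np.hypot(*d).round(4),(th-np.arctan2(d[1],d[0])).round(3))
    a,e=C(*l0,.1),C(*l1,.1);d=a-e;print('bar mid',((a+e)/2).round(4),c.round(4),np.hypot(*d).round(3),'ang',(th-np.arctan2(d[1],d[0])).round(3))
B=lambda x,y,z:at(p,x*.8,y*.8,z)[:2]
print('ctray',B(97,152,.045),B(245,155,.045),B(242,281,.045),B(112,272,.045), 'floor',B(118,157,.005),B(232,163,.005),B(230,270,.005),B(127,265,.005))
```

```text
roundbar mid [0.4286 0.0152] len 0.0558 ang -0.134
hexbar mid [0.4365 0.1029] len 0.055 ang 0.131
sqbar mid [0.4272 0.1916] len 0.0557 ang 0.448
spoon mid [0.5689 0.0947] len 0.1633 ang -0.011
spoonhandle mid [0.5376 0.0951] len 0.1006 ang -0.011
brush mid [ 0.5897 -0.0033] len 0.1654 ang -0.202
brushhandle mid [0.5592 0.0031] len 0.103 ang -0.199
axes mid [0.4563 0.3421] len 0.1098 ang 0.021
button [0.59054821 0.30918379]
time nose 0.0407 0.703
time tab 0.0468 2.377
bar mid [0.4035 0.3395] [0.4014 0.3409] 0.058 ang 0.781
heat nose 0.0396 0.7
heat tab 0.0478 1.576
bar mid [0.512  0.3435] [0.5112 0.3433] 0.056 ang 0.716
ctray [ 0.44467678 -0.2408621 ] [ 0.44978478 -0.05524255] [ 0.61521351 -0.07819003] [ 0.60234345 -0.25537909] floor [ 0.45192907 -0.24483692] [ 0.46098095 -0.08998022] [ 0.61301341 -0.11170658] [ 0.60529242 -0.26338017]
```

Request:
servo_tool(
  motion=[-78, -135, 300, 0.202, -78, -135, 300, 0.202, -78, -135, 300, 0.202, -78, -135, 300, 0.202, -78, -135, 300, 0.202, -78, -135, 300, 0.202, -78, -135, 300, 0.202, -78, -135, 300, 0.202, -78, -135, 300, 0.202, -78, -135, 300, 0.202, -78, -135, 300, 0.202, -78, -135, 300, 0.202],
  fingers=0.5,
  force=60,
)

```text
time: 2.62
tool_pos: [0.5914, -0.0023, 0.0839]
tool_rot: [0.1, 0.995, 0.0, 0.002]
wrist_force: [-0.4, -0.4, 0.3]
opening: 0.501
gripper_force: 0.0
```

Run:
```python
from h import *
s,t,R=st();print(s['time'],t,s['opening'])
go(.589,-.003,.011,np.pi/2-.202)
im,p=snap('wrist','w2.png')
cv2.imwrite('pics/w2.png',cv2.convertScaleAbs(im,alpha=1.4))
```

```text
2.6167 [ 0.59136009 -0.00227374  0.08386919] 0.500711953318816
shift [ 2.4 -1.2 72.9] turn 0.001 q6 -1.45
```

View pics/w2.png

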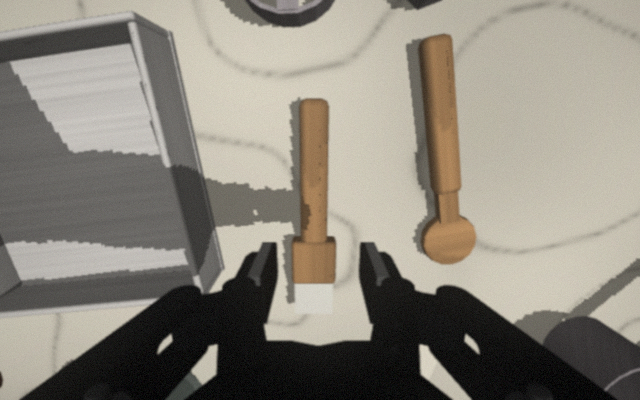

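The brush lies vertical at u≈314 between the fingers (centred at 318), and the spoon is undisturbed. I'll descend and grip.

Request:
servo_tool(
  motion=[2, -1, 35, 0, 2, -1, 60, 0, 2, -1, 72, 0, 2, -1, 72, 0, 2, -1, 72, 0],
)

```text
time: 3.08
tool_pos: [0.5889, -0.0035, 0.0111]
tool_rot: [0.101, 0.995, 0.0, 0.001]
wrist_force: [1.0, 0.3, 0.4]
opening: 0.501
gripper_force: 0.0
```

Request:
servo_tool(
  motion=[0, 0, 0, 0, 0, 0, 0, 0, 0, 0, 0, 0, 0, 0, 0, 0, 0, 0, 0, 0, 0, 0, 0, 0],
  fingers=0,
  force=60,
)

```text
time: 3.58
tool_pos: [0.5901, -0.0041, 0.0122]
tool_rot: [0.101, 0.995, 0.0, 0.002]
wrist_force: [-0.5, 0.5, 7.7]
opening: 0.215
gripper_force: 61.1
```

Run:
```python
from h import *
p=np.load('pics/w2.png.npy',allow_pickle=True).item()
a,b=at(p,314,98,.016)[:2],at(p,314,313,.014)[:2];d=b-a;print((a+b)/2,np.hypot(*d),np.arctan2(d[1],d[0]))
s,t,R=st();print(s['time'],t,s['opening'],s['gripper_force'],s['wrist_force'])
# lift, then view trays from here
go(.50,-.20,.30,np.pi/2)
```

```text
[ 0.59021174 -0.00455507] 0.16461339500977237 -0.20628878883358776
3.5833 [ 0.59012498 -0.00414119  0.0121576 ] 0.21480446033355452 61.088876724243164 [-0.47168367  0.53110445  7.66336075]
shift [  47.6 -209.8 -288.2] turn -0.203 q6 -1.45
```

Request:
servo_tool(
  motion=[0, 0, -35, 0, 0, 0, -75, 0, 0, -30, -115, 0, 44, -229, -288, -0.203, 44, -229, -288, -0.203, 44, -229, -288, -0.203, 44, -229, -288, -0.203, 44, -229, -288, -0.203, 44, -229, -288, -0.203, 44, -229, -288, -0.203, 44, -229, -288, -0.203, 44, -229, -288, -0.203],
)

```text
time: 4.58
tool_pos: [0.4993, -0.2207, 0.2999]
tool_rot: [0.001, 1.0, -0.001, 0.002]
wrist_force: [-0.2, -0.2, -1.4]
opening: 0.214
gripper_force: 64.1
```

Run:
```python
from h import *
s,t,R=st();print(s['time'],t,s['opening'],s['gripper_force'],R[:,1].round(3))
im,p=snap('wrist','w3.png')
cv2.imwrite('pics/w3.png',cv2.convertScaleAbs(cv2.resize(im,(800,500),interpolation=cv2.INTER_CUBIC),alpha=1.4))
```

```text
4.5833 [ 0.49928998 -0.220748    0.29987357] 0.21370946125288856 64.14464950561523 [ 0.002  1.    -0.002]
```

View pics/w3.png

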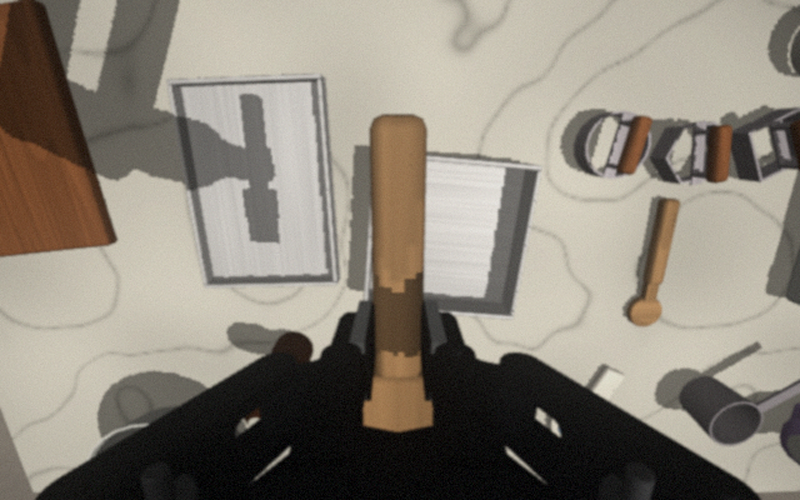

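The brush is held firmly. The tool tray rim corners are at (170,81), (323,76), (339,283), (206,286), and the cutter tray's right corners are at (540,166), (512,317).

Run:
```python
from h import *
p=np.load('pics/w3.png.npy',allow_pickle=True).item()
B=lambda x,y,z:at(p,x*.8,y*.8,z)[:2]
a,b,c,d=[B(*q,.025) for q in((170,81),(323,76),(339,283),(206,286))]
cen=(a+b+c+d)/4;print(a,b,c,d,cen)
ang=lambda v:np.arctan2(v[1],v[0]).round(3)
print('yaw',ang(d-a),ang(c-b),ang(b-a)-1.571,ang(c-d)-1.571,np.hypot(*(c-b)),np.hypot(*(b-a)))
e,f=B(540,166,.045),B(512,317,.045);print('ct',e,f,ang(f-e),np.hypot(*(f-e)))
p=np.load('pics/w2.png.npy',allow_pickle=True).item()
g,h_=at(p,135,14,.045)[:2],at(p,207,298,.045)[:2];print('ct w2',g,h_,ang(h_-g),np.hypot(*(h_-g)))
```

```text
[ 0.36355072 -0.45332716] [ 0.36064418 -0.29563547] [ 0.58495408 -0.28989766] [ 0.58850402 -0.44894249] [ 0.47441325 -0.37195069]
yaw 0.019 0.026 0.018000000000000016 0.02200000000000002 0.22438328092709098 0.1577184698802801
ct [ 0.44941817 -0.0737457 ] [ 0.61996535 -0.08831602] -0.085 0.17116843022932207
ct w2 [ 0.45115644 -0.07059986] [ 0.62191382 -0.08502559] -0.084 0.17136564306173366
```

Request:
servo_tool(
  motion=[24, -188, 200, -0.02, 24, -188, 200, -0.02, 24, -188, 200, -0.02, 24, -188, 200, -0.02, 24, -188, 200, -0.02, 24, -188, 200, -0.02, 24, -188, 200, -0.02, 24, -188, 200, -0.02, 24, -188, 200, -0.02, 24, -188, 200, -0.02],
)

```text
time: 5.47
tool_pos: [0.4756, -0.4058, 0.0973]
tool_rot: [-0.011, 1.0, 0.001, -0.0]
wrist_force: [0.3, -0.2, -0.4]
opening: 0.213
gripper_force: 64.2
```

Run:
```python
from h import *
s,t,R=st();print(s['time'],t,s['opening'],s['gripper_force'],R[:,1].round(3))
go(.475,-.408,.019,np.pi/2+.021)
```

```text
5.4667 [ 0.47562037 -0.40580216  0.097258  ] 0.213247726095252 64.18153524398804 [-0.021  1.     0.002]
shift [ 0.6 -2.3 78.3] turn 0.0 q6 -2.37
```

Request:
servo_tool(
  motion=[0, 0, 40, 0, 0, 0, 65, 0, 0, 0, 80, 0, 0, 0, 80, 0, 0, 0, 80, 0],
)

```text
time: 5.88
tool_pos: [0.4764, -0.4063, 0.0188]
tool_rot: [-0.011, 1.0, -0.0, 0.001]
wrist_force: [1.5, 0.3, -0.9]
opening: 0.215
gripper_force: 67.1
```

Request:
servo_tool(
  motion=[0, 0, 0, 0, 0, 0, 0, 0, 0, 0, 0, 0, 0, 0, 0, 0, 0, 0, -40, 0, 0, 0, -80, 0, 0, 0, -120, 0, 0, 0, -150, 0],
  fingers=0.45,
)

```text
time: 6.55
tool_pos: [0.4759, -0.4084, 0.1714]
tool_rot: [-0.01, 1.0, -0.001, 0.001]
wrist_force: [0.2, -0.0, 0.9]
opening: 0.451
gripper_force: 0.0
```

Run:
```python
from h import *
s,t,R=st();print(s['time'],t,s['opening'],s['gripper_force'],R[:,1].round(3))
p=np.load('pics/w3.png.npy',allow_pickle=True).item()
B=lambda x,y,z:at(p,x*.8,y*.8,z)[:2]
a,b=B(668,198,.016),B(645,325,.010);d=b-a;print('spoon',(a+b)/2,np.arctan2(d[1],d[0]),np.hypot(*d))
im,p=snap('wrist','w4.png')
cv2.imwrite('pics/w4.png',cv2.convertScaleAbs(im,alpha=1.4))
go(.569,.0945,.25,np.pi/2-.01)
```

```text
6.55 [ 0.47591486 -0.40842537  0.17136528] 0.4513290993747619 0.0 [-0.02   1.    -0.002]
spoon [0.56808576 0.09196412] 0.04844577460402046 0.16355479353441782
shift [-101.3  502.8  -76.5] turn 0.03 q6 -2.37
```

View pics/w4.png

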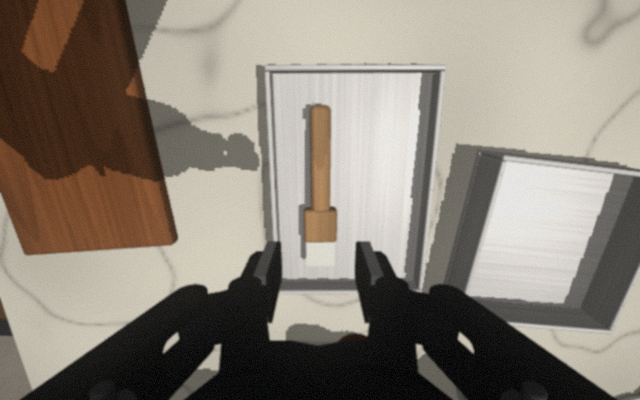

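The brush lies inside the tool tray (320,105)-(320,265). Next is the spoon; I'll detect wood colour by code for a pre-grasp check.

Request:
servo_tool(
  motion=[-101, 503, -10, 0.03, -101, 503, -10, 0.03, -101, 503, -10, 0.03, -101, 503, -10, 0.03, -101, 503, -10, 0.03, -101, 503, -10, 0.03, -101, 503, -10, 0.03, -101, 503, -10, 0.03, -101, 503, -10, 0.03, -101, 503, -10, 0.03, -101, 503, -10, 0.03, -101, 503, -10, 0.03],
  fingers=0.5,
)

```text
time: 7.6
tool_pos: [0.5636, 0.0863, 0.1777]
tool_rot: [0.005, 1.0, -0.0, 0.0]
wrist_force: [1.4, -0.7, 0.5]
opening: 0.497
gripper_force: 0.0
```

```bash
cat >> h.py <<'E'
def wood(im,p,z,amin=150):
    f=im.astype(float);m=((f[:,:,2]>1.35*f[:,:,0])&(f[:,:,2]>45)).astype(np.uint8)
    n,l,s,c=cv2.connectedComponentsWithStats(m)
    for i in range(1,n):
        if s[i,4]<amin: continue
        v,u=np.where(l==i)
        uu,vv=np.meshgrid(range(640),range(400));
        P=np.array([at(p,a,b,z)[:2] for a,b in zip(u,v)])
        (cx,cy),(w,h),a=cv2.minAreaRect((P*1000).astype(np.float32))
        a=np.radians(a); 
        if h>w: w,h,a=h,w,a+np.pi/2
        a=(a+np.pi/2)%np.pi-np.pi/2
        print('px',c[i].round(),'world',round(cx,1),round(cy,1),'mean',(P.mean(0)*1000).round(1),'L',round(w,1),round(h,1),'ang',round(a,3))
E
python3 - <<'E'
from h import *
s,t,R=st();print(s['time'],t,s['opening'])
im,p=snap('wrist','w5.png');wood(im,p,.016)
print('w1 cutters');p1=np.load('pics/w1.png.npy',allow_pickle=True).item();wood(cv2.imread('pics/raw_w1.png'),p1,.062)
E
```

```text
7.6 [0.56361313 0.08630286 0.17773647] 0.49655544733652524
px [221.  34.] world 420.4 1.0 mean [419.9   1. ] L 59.8 21.0 ang -0.18
px [335.  40.] world 426.5 104.3 mean [425.8 104. ] L 65.4 19.2 ang 0.153
px [454.  30.] world 417.3 210.9 mean [418.2 211.2] L 60.2 18.5 ang 0.469
px [325. 192.] world 567.4 92.0 mean [569.6  93.8] L 160.2 39.3 ang 0.012
w1 cutters
px [237. 108.] world 427.7 14.3 mean [427.3  14.4] L 54.7 16.9 ang -0.183
px [358. 107.] world 426.5 191.1 mean [426.  190.8] L 55.2 16.5 ang 0.48
px [297. 114.] world 435.7 102.2 mean [435.4 101.7] L 54.7 16.6 ang 0.147
px [296. 195.] world 555.4 97.6 mean [559.2  97.8] L 146.4 35.9 ang -0.011
px [241. 200.] world 562.4 11.6 mean [567.6  10.2] L 124.0 31.4 ang -0.218
```

Request:
servo_tool(
  motion=[0, 0, 40, 0, 0, 0, 80, 0, 0, 0, 120, 0, 0, 0, 150, 0, 0, 0, 168, 0, 0, 0, 168, 0, 0, 0, 168, 0],
)

```text
time: 8.23
tool_pos: [0.5636, 0.084, 0.0088]
tool_rot: [0.005, 1.0, -0.0, -0.0]
wrist_force: [0.0, 0.4, -0.8]
opening: 0.5
gripper_force: 0.0
```

Request:
servo_tool(
  motion=[0, 0, 0, 0, 0, 0, 0, 0, 0, 0, 0, 0, 0, 0, 0, 0, 0, 0, 0, 0, 0, 0, 0, 0],
  fingers=0,
  force=60,
)

```text
time: 8.73
tool_pos: [0.5641, 0.0842, 0.0101]
tool_rot: [0.005, 1.0, -0.0, 0.001]
wrist_force: [-0.9, -0.3, 5.3]
opening: 0.219
gripper_force: 61.4
```

Request:
servo_tool(
  motion=[0, 0, -35, 0, 0, 0, -75, 0, 0, 0, -110, 0, 0, 0, -130, 0, 0, 0, -130, 0],
)

```text
time: 9.15
tool_pos: [0.5672, 0.0846, 0.1447]
tool_rot: [0.005, 1.0, 0.0, 0.005]
wrist_force: [0.5, 0.6, -0.2]
opening: 0.219
gripper_force: 60.8
```

Run:
```python
from h import *
s,t,R=st();print(s['time'],t,s['opening'],s['gripper_force'],R[:,1].round(3))
go(.475,-.337,.10,np.pi/2+.021)
```

```text
9.15 [0.56724773 0.08461924 0.14465334] 0.21922885856446409 60.78840136528015 [0.01  1.    0.001]
shift [  88.6 -422.5   43.4] turn -0.031 q6 -1.49
```

Request:
servo_tool(
  motion=[90, -422, 43, -0.031, 90, -422, 43, -0.031, 90, -422, 43, -0.031, 90, -422, 43, -0.031, 90, -422, 43, -0.031, 90, -422, 43, -0.031, 90, -422, 43, -0.031, 90, -422, 43, -0.031, 90, -422, 43, -0.031, 90, -422, 43, -0.031, 90, -422, 43, -0.031, 90, -422, 43, -0.031],
)

```text
time: 10.15
tool_pos: [0.4682, -0.3409, 0.0948]
tool_rot: [-0.008, 1.0, -0.0, -0.001]
wrist_force: [-0.2, 0.3, -0.5]
opening: 0.215
gripper_force: 60.8
```

Run:
```python
from h import *
s,t,R=st();print(s['time'],t,s['opening'],s['gripper_force'],R[:,1].round(3))
go(.473,-.337,.019,np.pi/2+.021)
```

```text
10.15 [ 0.46816827 -0.34090049  0.09478613] 0.21471126817733746 60.79065799713135 [-0.017  1.    -0.001]
shift [-5.   3.9 75.8] turn -0.004 q6 -2.29
```

Request:
servo_tool(
  motion=[-4, 3, 35, 0, -4, 3, 60, 0, -4, 3, 76, 0, -4, 3, 76, 0, -4, 3, 76, 0],
)

```text
time: 10.57
tool_pos: [0.4727, -0.3319, 0.0193]
tool_rot: [-0.011, 1.0, 0.001, -0.001]
wrist_force: [0.2, 0.2, 0.1]
opening: 0.217
gripper_force: 60.8
```

Request:
servo_tool(
  motion=[0, 0, 0, 0, 0, 0, 0, 0, 0, 0, 0, 0, 0, 0, 0, 0, 0, 0, -40, 0, 0, 0, -80, 0, 0, 0, -120, 0, 0, 0, -160, 0, 0, 0, -180, 0],
  fingers=0.45,
)

```text
time: 11.32
tool_pos: [0.4753, -0.3352, 0.2066]
tool_rot: [-0.011, 1.0, -0.003, 0.003]
wrist_force: [-0.3, -1.1, 0.1]
opening: 0.45
gripper_force: 0.0
```

Run:
```python
from h import *
s,t,R=st();print(s['time'],t,s['opening'],s['gripper_force'],R[:,1].round(3))
im,p=snap('wrist','w6.png');wood(im,p,.021)
cv2.imwrite('pics/w6.png',cv2.convertScaleAbs(im,alpha=1.4))
go(.43,.015,.20,np.pi/2-.17)
```

```text
11.3167 [ 0.47534934 -0.33515062  0.2066064 ] 0.4500279805133041 0.0 [-0.021  1.    -0.006]
px [ 57. 158.] world 425.4 -646.8 mean [ 457.  -624.7] L 239.6 169.6 ang 0.101
px [255. 172.] world 462.4 -405.7 mean [ 466.8 -405.3] L 134.5 34.2 ang 0.023
px [321. 185.] world 477.4 -330.1 mean [ 480.3 -332. ] L 159.4 39.7 ang 0.007
shift [ 39.4 352.3   5.7] turn 0.191 q6 -2.28
```

View pics/w6.png

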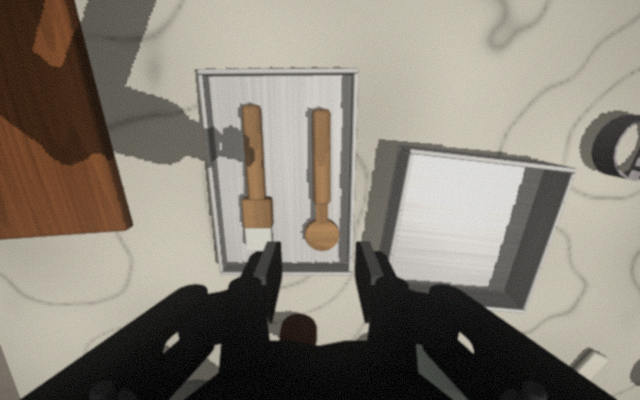

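Both utensils are inside the tool tray, brush (250,105)-(258,248) and spoon (321,108)-(322,250). Now the round cutter.

Request:
servo_tool(
  motion=[41, 352, 60, 0.176, 41, 352, 60, 0.176, 41, 352, 60, 0.176, 41, 352, 60, 0.176, 41, 352, 60, 0.176, 41, 352, 60, 0.176, 41, 352, 60, 0.176, 41, 352, 60, 0.176, 41, 352, 60, 0.176, 41, 352, 60, 0.176, 41, 352, 60, 0.176, 41, 352, 60, 0.176],
  fingers=0.5,
)

```text
time: 12.37
tool_pos: [0.4256, 0.0171, 0.1409]
tool_rot: [0.077, 0.997, -0.0, 0.001]
wrist_force: [0.9, -0.2, 0.6]
opening: 0.501
gripper_force: 0.0
```

Run:
```python
from h import *
s,t,R=st();print(s['time'],t,s['opening'])
im,p=snap('wrist','w7.png');wood(im,p,.062)
im2,p2=snap('scene','s7.png');wood(im2,p2,.062,40)
cv2.imwrite('pics/w7.png',cv2.convertScaleAbs(im,alpha=1.4))
go(.428,.0147,.043,np.pi/2-.155)
```

```text
12.3667 [0.42556079 0.01705549 0.14089701] 0.5009024130775964
px [546. 179.] world 425.2 189.3 mean [425.  189.5] L 58.1 16.3 ang 0.464
px [428. 208.] world 434.1 100.1 mean [433.5 100.4] L 56.7 17.0 ang 0.158
px [313. 215.] world 426.1 13.1 mean [425.7  13.4] L 55.4 16.3 ang -0.155
px [ 16. 328.] world 481.6 -265.3 mean [ 489.9 -263.1] L 82.5 30.0 ang -0.017
px [513.  34.] world 361.7 894.6 mean [373.3 864.9] L 482.3 314.2 ang -0.001
px [632.   5.] world 483.2 1388.0 mean [ 491.7 1394.6] L 94.6 75.6 ang -0.985
px [543. 260.] world 900.7 593.2 mean [972.1 385.6] L 1659.0 454.3 ang -1.233
px [357. 129.] world 430.2 188.5 mean [430.1 188.7] L 51.8 16.1 ang 0.507
px [332. 146.] world 440.3 99.3 mean [440.1  99.3] L 52.5 14.8 ang 0.203
px [302. 158.] world 431.5 11.6 mean [432.6  11.3] L 53.9 14.5 ang -0.185
px [197. 249.] world 506.8 -330.0 mean [ 519.4 -334.7] L 155.3 36.1 ang -0.051
px [165. 258.] world 489.1 -407.0 mean [ 499.5 -406.3] L 124.4 28.8 ang 0.03
px [ 61. 295.] world 429.7 -649.8 mean [ 453.9 -648.2] L 292.5 161.5 ang 0.099
px [221. 308.] world 674.9 -353.8 mean [ 675.7 -353.8] L 44.9 38.0 ang 0.241
px [ 11. 367.] world 520.1 -807.8 mean [ 552.2 -798.4] L 242.9 62.7 ang -0.005
shift [-2.2 -1.2 97.9] turn -0.001 q6 -1.48
```

Request:
servo_tool(
  motion=[-1, -3, 40, 0, -1, -3, 75, 0, -1, -3, 98, 0, -1, -3, 98, 0, -1, -3, 98, 0],
)

```text
time: 12.88
tool_pos: [0.4251, 0.0132, 0.0419]
tool_rot: [0.078, 0.997, -0.0, -0.002]
wrist_force: [0.8, -0.7, 0.0]
opening: 0.496
gripper_force: 0.0
```

Request:
servo_tool(
  motion=[0, 0, 0, 0, 0, 0, 0, 0, 0, 0, 0, 0, 0, 0, 0, 0, 0, 0, 0, 0, 0, 0, 0, 0],
  fingers=0,
  force=70,
)

```text
time: 13.38
tool_pos: [0.4273, 0.0138, 0.0439]
tool_rot: [0.077, 0.997, -0.0, 0.002]
wrist_force: [0.0, -2.6, 8.1]
opening: 0.175
gripper_force: 69.4
```

Request:
servo_tool(
  motion=[0, 0, -35, 0, 0, 0, -70, 0, 0, 0, -100, 0, 0, 0, -110, 0, 0, 0, -110, 0],
)

```text
time: 13.8
tool_pos: [0.4279, 0.0143, 0.1558]
tool_rot: [0.077, 0.997, 0.0, 0.004]
wrist_force: [0.9, 0.3, -1.4]
opening: 0.173
gripper_force: 68.7
```

Run:
```python
from h import *
s,t,R=st();print(s['time'],t,s['opening'],s['gripper_force'],R[:,1].round(3))
go(.4836,-.2049,.14,np.pi/2-.084)
```

```text
13.8 [0.42788076 0.01434305 0.15579221] 0.17323125200081652 68.7198007106781 [0.154 0.988 0.001]
shift [ -88.7 -208.1   16.3] turn -0.07 q6 -1.48
```

Request:
servo_tool(
  motion=[-89, -208, 16, -0.07, -89, -208, 16, -0.07, -89, -208, 16, -0.07, -89, -208, 16, -0.07, -89, -208, 16, -0.07, -89, -208, 16, -0.07, -89, -208, 16, -0.07, -89, -208, 16, -0.07, -89, -208, 16, -0.07, -89, -208, 16, -0.07],
)

```text
time: 14.63
tool_pos: [0.4803, -0.2033, 0.1358]
tool_rot: [0.042, 0.999, 0.001, -0.001]
wrist_force: [-0.5, 0.6, -1.4]
opening: 0.172
gripper_force: 68.9
```

Run:
```python
from h import *
s,t,R=st();print(s['time'],t,s['opening'],s['gripper_force'],R[:,1].round(3))
go(.4836,-.2049,.051,np.pi/2-.084)
im,p=snap('wrist','w8.png')
cv2.imwrite('pics/w8.png',cv2.convertScaleAbs(im,alpha=1.4))
```

```text
14.6333 [ 0.48028382 -0.20329539  0.13577333] 0.1724122122100428 68.87120604515076 [0.084 0.996 0.001]
shift [-3.6 -1.4 84.8] turn 0.0 q6 -1.97
```

View pics/w8.png

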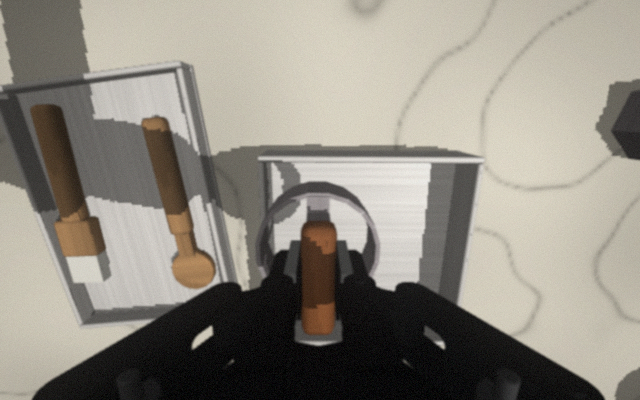

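The round cutter is upright in the grip, over the near-left part of the cutter tray, whose near rim corners are at (260,158) and (482,160). I'll check the tray position against the model.

Run:
```python
from h import *
p=np.load('pics/w8.png.npy',allow_pickle=True).item()
print(at(p,260,158,.045)[:2],at(p,482,160,.045)[:2],'model .4345,-.2464  .4491,-.072')
p=np.load('pics/w6.png.npy',allow_pickle=True).item()
print([at(p,*q,.045)[:2].round(4) for q in((411,150),(574,169),(525,311))])
```

```text
[ 0.43534193 -0.2431691 ] [ 0.45111996 -0.07382372] model .4345,-.2464  .4491,-.072
[array([ 0.435 , -0.2441]), array([ 0.45  , -0.0747]), array([ 0.6201, -0.0875])]
```

Request:
servo_tool(
  motion=[-3, -1, 40, 0, -3, -1, 65, 0, -3, -1, 80, 0, -3, -1, 85, 0, -3, -1, 85, 0],
)

```text
time: 15.1
tool_pos: [0.4832, -0.2047, 0.0505]
tool_rot: [0.042, 0.999, 0.001, -0.002]
wrist_force: [0.1, 0.7, -0.5]
opening: 0.168
gripper_force: 68.9
```

Request:
servo_tool(
  motion=[0, 0, 1, 0, 0, 0, 1, 0, 0, 0, 1, 0, 0, 0, 1, 0, 0, 0, -35, 0, 0, 0, -70, 0, 0, 0, -100, 0, 0, 0, -110, 0, 0, 0, -110, 0],
  fingers=0.4,
)

```text
time: 15.85
tool_pos: [0.4868, -0.2075, 0.1653]
tool_rot: [0.042, 0.999, -0.002, 0.004]
wrist_force: [0.5, -0.0, -0.4]
opening: 0.402
gripper_force: 0.0
```

Run:
```python
from h import *
s,t,R=st();print(s['time'],t,s['opening'],s['gripper_force'],R[:,1].round(3))
im,p=snap('wrist','w9.png');wood(im,p,.067)
go(.435,.102,.14,np.pi/2+.147)
```

```text
15.85 [ 0.48677014 -0.20751919  0.16534702] 0.40180777686973884 0.0 [ 0.085  0.996 -0.003]
px [ 93. 181.] world 440.9 -386.4 mean [ 451.1 -388.3] L 113.0 34.4 ang -0.04
px [193. 192.] world 466.9 -303.6 mean [ 468.6 -307.7] L 132.6 33.9 ang -0.032
px [320. 201.] world 483.2 -205.9 mean [ 482.9 -205.5] L 55.5 15.8 ang -0.075
shift [ 76.4 303.5  22.4] turn -0.232 q6 -1.97
```

Round cutter placed at (483,-206). Next, the hex cutter.

Request:
servo_tool(
  motion=[77, 305, 20, -0.232, 77, 305, 20, -0.232, 77, 305, 20, -0.232, 77, 305, 20, -0.232, 77, 305, 20, -0.232, 77, 305, 20, -0.232, 77, 305, 20, -0.232, 77, 305, 20, -0.232, 77, 305, 20, -0.232, 77, 305, 20, -0.232, 77, 305, 20, -0.232, 77, 305, 20, -0.232],
  fingers=0.5,
)

```text
time: 16.9
tool_pos: [0.4333, 0.1032, 0.1408]
tool_rot: [-0.073, 0.997, -0.0, -0.001]
wrist_force: [0.2, 0.0, 0.9]
opening: 0.504
gripper_force: 0.0
```

Run:
```python
from h import *
s,t,R=st();print(s['time'],t,s['opening'])
im,p=snap('wrist','w10.png');wood(im,p,.062)
go(.435,.102,.045,np.pi/2+.147)
```

```text
16.9 [0.43326801 0.10315422 0.14078437] 0.5041029495027567
px [315. 214.] world 434.3 101.2 mean [433.3 101.1] L 56.2 15.9 ang 0.152
px [430. 219.] world 425.0 189.5 mean [424.4 189.2] L 57.1 16.5 ang 0.457
shift [-1.5 -1.2 96. ] turn -0.001 q6 -1.58
```

Request:
servo_tool(
  motion=[-1, -2, 40, 0, -1, -2, 75, 0, -1, -2, 96, 0, -1, -2, 96, 0, -1, -2, 96, 0],
)

```text
time: 17.37
tool_pos: [0.4341, 0.1012, 0.0447]
tool_rot: [-0.073, 0.997, -0.0, -0.002]
wrist_force: [0.2, -0.4, 0.6]
opening: 0.502
gripper_force: 0.0
```

Request:
servo_tool(
  motion=[0, 0, 0, 0, 0, 0, 0, 0, 0, 0, 0, 0, 0, 0, 0, 0, 0, 0, 0, 0, 0, 0, 0, 0],
  fingers=0,
  force=70,
)

```text
time: 17.87
tool_pos: [0.4364, 0.1022, 0.0469]
tool_rot: [-0.074, 0.997, -0.0, 0.002]
wrist_force: [0.9, -4.0, 7.4]
opening: 0.171
gripper_force: 71.6
```

Request:
servo_tool(
  motion=[0, 0, -35, 0, 0, 0, -70, 0, 0, 0, -100, 0, 0, 0, -110, 0, 0, 0, -110, 0],
)

```text
time: 18.28
tool_pos: [0.437, 0.1029, 0.1589]
tool_rot: [-0.074, 0.997, 0.0, 0.004]
wrist_force: [0.1, -1.0, -0.6]
opening: 0.168
gripper_force: 70.5
```

Run:
```python
from h import *
s,t,R=st();print(s['time'],t,s['opening'],s['gripper_force'],R[:,1].round(3))
go(.5675,-.2119,.15,np.pi/2-.084)
```

```text
18.2833 [0.43699101 0.10290619 0.15887013] 0.16813758671843038 70.46731352806091 [-0.147  0.989  0.   ]
shift [ -82.8 -330.6    9.4] turn 0.231 q6 -1.58
```

Request:
servo_tool(
  motion=[-83, -331, 9, 0.231, -83, -331, 9, 0.231, -83, -331, 9, 0.231, -83, -331, 9, 0.231, -83, -331, 9, 0.231, -83, -331, 9, 0.231, -83, -331, 9, 0.231, -83, -331, 9, 0.231, -83, -331, 9, 0.231, -83, -331, 9, 0.231, -83, -331, 9, 0.231, -83, -331, 9, 0.231],
)

```text
time: 19.28
tool_pos: [0.5638, -0.2112, 0.1452]
tool_rot: [0.042, 0.999, 0.001, -0.002]
wrist_force: [-0.1, 0.6, -0.5]
opening: 0.171
gripper_force: 70.4
```

Run:
```python
from h import *
s,t,R=st();print(s['time'],t,s['opening'],s['gripper_force'],R[:,1].round(3))
go(.568,-.2117,.054,np.pi/2-.084)
im,p=snap('wrist','w11.png');wood(im,p,.165)
```

```text
19.2833 [ 0.56377867 -0.21116831  0.14522826] 0.17140397591713336 70.42357206344604 [0.083 0.997 0.002]
shift [-4.6 -0.3 91.2] turn 0.001 q6 -1.92
px [50. 95.] world 473.1 -304.0 mean [ 476.3 -304.2] L 58.4 14.6 ang -0.05
px [169. 110.] world 486.6 -257.9 mean [ 486.2 -260.1] L 71.3 18.1 ang -0.032
px [316. 104.] world 488.6 -205.3 mean [ 488.2 -205.3] L 29.5 8.7 ang -0.096
px [318. 270.] world 558.3 -210.0 mean [ 556.9 -210.3] L 55.2 15.1 ang -0.086
```

Request:
servo_tool(
  motion=[-4, 0, 40, 0, -4, 0, 70, 0, -4, 0, 85, 0, -4, 0, 91, 0, -4, 0, 91, 0],
)

```text
time: 19.75
tool_pos: [0.5678, -0.2112, 0.054]
tool_rot: [0.041, 0.999, 0.001, -0.002]
wrist_force: [-0.3, 0.3, -0.1]
opening: 0.167
gripper_force: 71.5
```

Request:
servo_tool(
  motion=[0, 0, 1, 0, 0, 0, 1, 0, 0, 0, 1, 0, 0, 0, 1, 0, 0, 0, -35, 0, 0, 0, -70, 0, 0, 0, -100, 0, 0, 0, -110, 0, 0, 0, -110, 0],
  fingers=0.4,
)

```text
time: 20.5
tool_pos: [0.572, -0.2145, 0.17]
tool_rot: [0.042, 0.999, -0.002, 0.004]
wrist_force: [-0.3, 0.4, -0.0]
opening: 0.398
gripper_force: 0.0
```

Run:
```python
from h import *
s,t,R=st();print(s['time'],t,s['opening'],s['gripper_force'],R[:,1].round(3))
im,p=snap('wrist','w12.png');wood(im,p,.067)
go(.4258,.190,.14,np.pi/2+.462)
```

```text
20.5 [ 0.57196152 -0.21447686  0.17003145] 0.39817909615921043 0.0 [ 0.084  0.996 -0.003]
px [74. 87.] world 458.1 -391.0 mean [ 464.2 -392. ] L 107.5 27.3 ang -0.069
px [184. 100.] world 482.4 -305.3 mean [ 482.5 -309.1] L 133.8 33.7 ang -0.034
px [320.  92.] world 485.2 -205.2 mean [ 484.3 -205.6] L 53.6 15.4 ang -0.092
px [320. 198.] world 567.3 -211.9 mean [ 566.7 -211.8] L 56.3 16.1 ang -0.073
shift [178.1 390.3  26.1] turn -0.546 q6 -1.91
```

Request:
servo_tool(
  motion=[178, 391, 24, -0.546, 178, 391, 24, -0.546, 178, 391, 24, -0.546, 178, 391, 24, -0.546, 178, 391, 24, -0.546, 178, 391, 24, -0.546, 178, 391, 24, -0.546, 178, 391, 24, -0.546, 178, 391, 24, -0.546, 178, 391, 24, -0.546, 178, 391, 24, -0.546, 178, 391, 24, -0.546],
  fingers=0.5,
)

```text
time: 21.55
tool_pos: [0.4214, 0.1936, 0.1394]
tool_rot: [-0.231, 0.973, 0.0, -0.002]
wrist_force: [0.3, -0.4, -0.9]
opening: 0.503
gripper_force: 0.0
```

Run:
```python
from h import *
s,t,R=st();print(s['time'],t,s['opening'])
im,p=snap('wrist','w13.png');wood(im,p,.062)
go(.4258,.190,.046,np.pi/2+.46)
```

```text
21.55 [0.42141535 0.19356714 0.1394118 ] 0.5029829316868282
px [311. 216.] world 425.0 190.6 mean [424.5 190.1] L 56.0 16.1 ang 0.482
shift [-2.4 -3.4 93.7] turn 0.006 q6 -1.7
```

Request:
servo_tool(
  motion=[-2, -4, 40, 0, -2, -4, 75, 0, -2, -4, 93, 0, -2, -4, 93, 0, -2, -4, 93, 0],
)

```text
time: 22.02
tool_pos: [0.4274, 0.1869, 0.0471]
tool_rot: [-0.228, 0.974, -0.0, -0.002]
wrist_force: [0.5, 1.4, 0.1]
opening: 0.501
gripper_force: 0.0
```

Request:
servo_tool(
  motion=[0, 0, 0, 0, 0, 0, 0, 0, 0, 0, 0, 0, 0, 0, 0, 0, 0, 0, 0, 0, 0, 0, 0, 0],
  fingers=0,
  force=70,
)

```text
time: 22.52
tool_pos: [0.4291, 0.1889, 0.0494]
tool_rot: [-0.229, 0.973, 0.0, 0.001]
wrist_force: [0.4, 0.7, 4.6]
opening: 0.171
gripper_force: 71.4
```

Request:
servo_tool(
  motion=[0, 0, -35, 0, 0, 0, -70, 0, 0, 0, -100, 0, 0, 0, -110, 0, 0, 0, -110, 0],
)

```text
time: 22.93
tool_pos: [0.4305, 0.1895, 0.1617]
tool_rot: [-0.229, 0.973, 0.0, 0.004]
wrist_force: [0.4, -0.8, 0.3]
opening: 0.169
gripper_force: 70.7
```

Run:
```python
from h import *
s,t,R=st();print(s['time'],t,s['opening'],s['gripper_force'],R[:,1].round(3))
go(.5335,-.1217,.15,np.pi/2-.084)
```

```text
22.9333 [0.43051043 0.18946935 0.1617233 ] 0.1688100297470446 70.71068664081395 [-0.446  0.895 -0.001]
shift [  46.8 -324.4   11.7] turn 0.547 q6 -1.71
```

Request:
servo_tool(
  motion=[47, -324, 12, 0.547, 47, -324, 12, 0.547, 47, -324, 12, 0.547, 47, -324, 12, 0.547, 47, -324, 12, 0.547, 47, -324, 12, 0.547, 47, -324, 12, 0.547, 47, -324, 12, 0.547, 47, -324, 12, 0.547, 47, -324, 12, 0.547, 47, -324, 12, 0.547, 47, -324, 12, 0.547],
)

```text
time: 23.93
tool_pos: [0.5293, -0.1209, 0.1455]
tool_rot: [0.042, 0.999, 0.001, -0.001]
wrist_force: [0.4, -0.8, 0.1]
opening: 0.17
gripper_force: 70.7
```

Run:
```python
from h import *
s,t,R=st();print(s['time'],t,s['opening'],s['gripper_force'],R[:,1].round(3))
go(.5335,-.1215,.0565,np.pi/2-.084)
im,p=snap('wrist','w14.png');wood(im,p,.17)
```

```text
23.9333 [ 0.52930955 -0.12086274  0.14550692] 0.17000096086034455 70.68462509661913 [0.084 0.996 0.001]
shift [-4.5 -0.4 89. ] turn 0.0 q6 -1.79
px [ 82. 167.] world 466.5 -203.7 mean [ 469.4 -205.7] L 68.0 17.8 ang 0.005
px [197. 160.] world 471.7 -160.6 mean [ 469.6 -160.9] L 28.0 9.3 ang -0.089
px [  7. 197.] world 476.9 -240.2 mean [ 477.5 -239.7] L 10.6 8.1 ang -0.069
px [318. 266.] world 519.2 -119.7 mean [ 517.7 -119.6] L 51.6 14.4 ang -0.068
px [210. 261.] world 512.2 -163.7 mean [ 511.3 -163.8] L 25.7 9.5 ang -0.081
```

Request:
servo_tool(
  motion=[-5, 0, 40, 0, -5, 0, 70, 0, -5, 0, 85, 0, -5, 0, 89, 0, -5, 0, 89, 0],
)

```text
time: 24.4
tool_pos: [0.5342, -0.121, 0.0564]
tool_rot: [0.041, 0.999, 0.001, -0.002]
wrist_force: [-0.6, -0.3, -1.2]
opening: 0.169
gripper_force: 70.7
```

Request:
servo_tool(
  motion=[0, 0, 1, 0, 0, 0, 1, 0, 0, 0, 1, 0, 0, 0, 1, 0, 0, 0, -35, 0, 0, 0, -70, 0, 0, 0, -110, 0, 0, 0, -150, 0, 0, 0, -170, 0, 0, 0, -170, 0],
  fingers=0.4,
)

```text
time: 25.23
tool_pos: [0.5394, -0.1241, 0.2345]
tool_rot: [0.042, 0.999, -0.002, 0.007]
wrist_force: [1.1, 0.1, 0.3]
opening: 0.4
gripper_force: 0.0
```

Run:
```python
from h import *
s,t,R=st();print(s['time'],t,s['opening'],s['gripper_force'],R[:,1].round(3))
im,p=snap('wrist','w15.png');wood(im,p,.067)
cv2.imwrite('pics/w15.png',cv2.convertScaleAbs(im,alpha=1.4))
go(.43,.34,.30,np.pi/2)
```

```text
25.2333 [ 0.53944581 -0.12405155  0.23449811] 0.3997639699506783 0.0 [ 0.085  0.996 -0.003]
px [ 52. 125.] world 449.3 -383.3 mean [ 455.6 -385.6] L 116.4 36.7 ang -0.02
px [138. 139.] world 477.0 -295.2 mean [ 477.5 -300.2] L 138.8 36.6 ang -0.031
px [233. 135.] world 483.9 -204.0 mean [ 481.3 -204.4] L 54.1 17.8 ang -0.09
px [323. 178.] world 532.3 -117.5 mean [ 532.1 -118.1] L 54.0 15.8 ang -0.088
px [240. 216.] world 566.4 -210.6 mean [ 566.2 -210.4] L 56.2 17.5 ang -0.082
shift [146.2 452.6 -70.5] turn -0.085 q6 -1.79
```

View pics/w15.png

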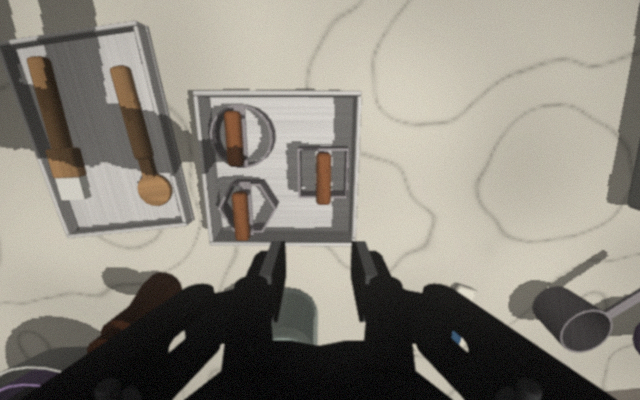

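All five pieces sit in their trays: cutters upright at (235,138), (241,212), (323,175), utensils at left. Now to the console.

Request:
servo_tool(
  motion=[128, 455, -40, -0.085, 128, 455, -40, -0.085, 128, 455, -40, -0.085, 128, 455, -40, -0.085, 128, 455, -40, -0.085, 128, 455, -40, -0.085, 128, 455, -40, -0.085, 128, 455, -40, -0.085, 128, 455, -40, -0.085, 128, 455, -40, -0.085, 128, 455, -40, -0.085, 128, 455, -40, -0.085],
)

```text
time: 26.28
tool_pos: [0.4449, 0.346, 0.2665]
tool_rot: [-0.002, 1.0, 0.001, -0.001]
wrist_force: [1.0, -0.6, 0.7]
opening: 0.402
gripper_force: 0.0
```

Request:
servo_tool(
  motion=[0, 10, 0, 0, 0, 10, 0, 0, 0, 10, 0, 0],
)

```text
time: 26.53
tool_pos: [0.4464, 0.3505, 0.2663]
tool_rot: [-0.0, 1.0, -0.001, -0.001]
wrist_force: [1.2, 0.2, -0.3]
opening: 0.405
gripper_force: 0.0
```

Run:
```python
from h import *
s,t,R=st();print(s['time'],t,R[:,1].round(3),s['q'])
im,p=snap('wrist','w16.png')
pts=[proj(p,(x,y,.06)) for x in(.33,.63) for y in(.26,.42)];print(np.round(pts))
u0,v0=np.maximum(np.min(pts,0)-8,0).astype(int);u1,v1=np.minimum(np.max(pts,0)+8,[640,400]).astype(int)
s=min(800/(u1-u0),600/(v1-v0));print(u0,v0,s)
cv2.imwrite('pics/c16.png',cv2.convertScaleAbs(cv2.resize(im[v0:v1,u0:u1],None,fx=s,fy=s,interpolation=cv2.INTER_CUBIC),alpha=1.4))
```

```text
26.5333 [0.44635606 0.3504705  0.26625039] [-0.001  1.    -0.002] [ 5.91827733e-01  2.78462315e-01  1.47830662e+00 -9.78040250e-04
  1.38750144e+00 -9.79522562e-01]
[[233.  73.]
 [383.  73.]
 [251. 313.]
 [369. 314.]]
225 65 2.34375
```

View pics/c16.png

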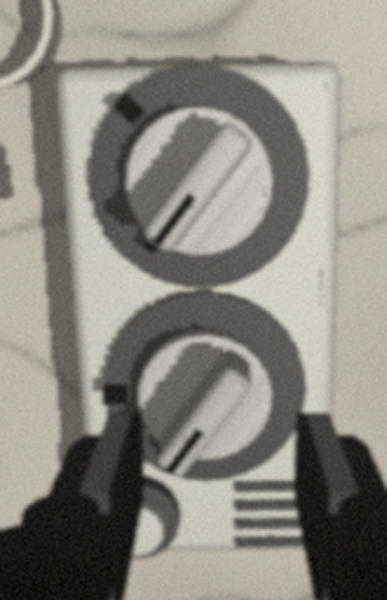

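The console from above: ring centres at (198,176) and (203,385), tabs at (130,107) and (115,393). The bar black lines run (192,197)→(158,246) and (199,432)→(170,470).

Run:
```python
from h import *
p=np.load('pics/w16.png.npy',allow_pickle=True).item()
C=lambda x,y,z:at(p,225+x/2.34375,65+y/2.34375,z)[:2]
c1=C(198,176.5,.055);c2=C(203,385,.055);d=c2-c1;th=np.arctan2(d[1],d[0]);print(c1,c2,th,np.hypot(*d),'disc1',C(199,181,.067))
e=[C(60,65,.05),C(339,65,.05)];print('near edge',e,np.arctan2(*(e[1]-e[0])[::-1])-np.pi/2)
for n,c,tab,l0,l1,b0,b1 in(('time',c1,(130,107),(192,197),(158,246),(238,133),(160,245)),('heat',c2,(115,393),(199,432),(170,470),(238,372),(168,470))):
    f=lambda v:(th-np.arctan2(v[1],v[0])).round(3)
    print(n,'tab',f(C(*tab,.063)-c),np.hypot(*(C(*tab,.063)-c)),'line',f(C(*l1,.1)-C(*l0,.1)),'bar',f(C(*b1,.1)-C(*b0,.1)),((C(*b1,.1)+C(*b0,.1))/2))
go(c1[0],c1[1],.15,th-.67+np.pi/2)
```

```text
[0.40102351 0.34086322] [0.5101542  0.34262975] 0.01618588958738086 0.10914498868024441 disc1 [0.40221003 0.34167888]
near edge [array([0.34893547, 0.27524344]), array([0.34905147, 0.40835759])] -0.0008714455914231589
time tab 2.393 0.04507950975158101 line 0.634 bar 0.635 [0.4033789  0.34222746]
heat tab 1.557 0.04586880184580456 line 0.631 bar 0.602 [0.51128177 0.34326388]
shift [ 45.4  -8.8 116.6] turn 0.653 q6 -0.98
```

Request:
servo_tool(
  motion=[44, -9, 125, 0.66, 44, -9, 125, 0.66, 44, -9, 125, 0.66, 44, -9, 125, 0.66, 44, -9, 125, 0.66, 44, -9, 125, 0.66, 44, -9, 125, 0.66, 44, -9, 125, 0.66, 44, -9, 125, 0.66],
  fingers=0.5,
)

```text
time: 27.33
tool_pos: [0.4033, 0.3414, 0.1428]
tool_rot: [0.324, 0.946, 0.0, 0.0]
wrist_force: [-0.8, -0.0, -0.1]
opening: 0.504
gripper_force: 0.0
```

Run:
```python
from h import *
s,t,R=st();print(s['time'],t,s['opening'],s['q'][5])
go(.402,.3413,.081,.907)
```

```text
27.3333 [0.40329084 0.34142282 0.14275877] 0.5037495768367783 -0.2876594626883485
shift [ 1.  -0.9 61.8] turn 0.003 q6 -0.29
```

Request:
servo_tool(
  motion=[1, -1, 30, 0, 1, -1, 50, 0, 1, -1, 61, 0, 1, -1, 61, 0, 1, -1, 61, 0],
)

```text
time: 27.75
tool_pos: [0.4013, 0.3418, 0.0813]
tool_rot: [0.324, 0.946, -0.0, -0.0]
wrist_force: [0.8, 0.3, 1.4]
opening: 0.497
gripper_force: 0.0
```

Request:
servo_tool(
  motion=[0, 0, 0, 0, 0, 0, 0, 0, 0, 0, 0, 0, 0, 0, 0, 0, 0, 0, 0, 0, 0, 0, 0, 0, 0, 0, 0, 0],
  fingers=0,
  force=30,
)

```text
time: 28.33
tool_pos: [0.4016, 0.342, 0.0828]
tool_rot: [0.324, 0.946, 0.0, 0.001]
wrist_force: [-1.6, -2.9, 6.5]
opening: 0.176
gripper_force: 32.8
```

Run:
```python
from h import *
s,t,R=st();print(s['time'],t,s['opening'],s['q'][5],s['wrist_force'],s['gripper_force'],R[:,2])
cur=np.arctan2(R[1,1],R[0,1]);print('closing',cur,'turn to mark',cur+.796)
```

```text
28.3333 [0.40162967 0.34201563 0.08279354] 0.1756460578587728 -0.28511751338165264 [-1.57944476 -2.8637473   6.49384858] 32.77853786945343 [ 1.28457587e-03  1.41412652e-04 -9.99999165e-01]
closing 0.9113645395388558 turn to mark 1.707364539538856
```

Request:
servo_tool(
  motion=[0, 0, 0, 0.1, 0, 0, 0, 0.2, 0, 0, 0, 0.3, 0, 0, 0, 0.4, 0, 0, 0, 0.5, 0, 0, 0, 0.6, 0, 0, 0, 0.7, 0, 0, 0, 0.8, 0, 0, 0, 0.9, 0, 0, 0, 1.0, 0, 0, 0, 1.1, 0, 0, 0, 1.2],
)

```text
time: 29.33
tool_pos: [0.4041, 0.3428, 0.0828]
tool_rot: [0.803, 0.596, 0.003, 0.001]
wrist_force: [5.6, -2.6, 0.5]
opening: 0.178
gripper_force: 32.0
```

Request:
servo_tool(
  motion=[0, 0, 0, 0.1, 0, 0, 0, 0.2, 0, 0, 0, 0.3, 0, 0, 0, 0.4, 0, 0, 0, 0.47, 0, 0, 0, 0.507, 0, 0, 0, 0.507, 0, 0, 0, 0.507],
)

```text
time: 30.0
tool_pos: [0.405, 0.3422, 0.0828]
tool_rot: [0.926, 0.378, 0.003, 0.001]
wrist_force: [6.8, -5.1, 0.4]
opening: 0.179
gripper_force: 32.0
```

Run:
```python
from h import *
s,t,R=st();print(s['time'],t,s['opening'],s['wrist_force'],s['ft_torque'],s['gripper_force'])
cur=np.arctan2(R[1,1],R[0,1]);print('closing',cur,'turn to mark',cur+.796)
```

```text
30.0 [0.40502474 0.34220628 0.08283855] 0.17933946854137345 [ 6.81836761 -5.07854613  0.35750456] [-0.96829392 -0.98576274 -0.02821627] 31.978930234909058
closing -0.7949116035479231 turn to mark 0.001088396452076923
```

Request:
servo_tool(
  motion=[0, 0, 0, 0, 0, 0, 0, 0, 0, 0, 0, 0, 0, 0, 0, 0, 0, 0, -30, 0, 0, 0, -65, 0, 0, 0, -100, 0, 0, 0, -130, 0, 0, 0, -130, 0],
  fingers=0.5,
)

```text
time: 30.75
tool_pos: [0.4044, 0.3449, 0.218]
tool_rot: [0.926, 0.378, 0.006, -0.002]
wrist_force: [1.8, 1.1, 0.6]
opening: 0.506
gripper_force: 0.0
```

Run:
```python
from h import *
s,t,R=st();print(s['time'],t,s['opening'],np.arctan2(R[1,1],R[0,1]))
go(.5115,.3432,.22,.925)
```

```text
30.75 [0.40440031 0.34490244 0.21799759] 0.5056046151780829 -0.7955191641350016
shift [75.3 76.2 -1. ] turn 1.421 q6 1.42
```

Request:
servo_tool(
  motion=[75, 76, 0, -0.12, 75, 76, 0, -0.24, 75, 76, 0, -0.36, 75, 76, 0, -0.48, 75, 76, 0, -0.6, 75, 76, 0, -0.72, 75, 76, 0, -0.84, 75, 76, 0, -0.96, 75, 76, 0, -1.08, 75, 76, 0, -1.2, 75, 76, 0, -1.32, 75, 76, 0, -1.44],
)

```text
time: 31.75
tool_pos: [0.5075, 0.3404, 0.2107]
tool_rot: [0.444, 0.896, -0.0, -0.0]
wrist_force: [-1.3, 0.7, 0.9]
opening: 0.499
gripper_force: 0.0
```

Request:
servo_tool(
  motion=[0, 0, 0, -0.12, 0, 0, 0, -0.24, 0, 0, 0, -0.28, 0, 0, 0, -0.28, 0, 0, 0, -0.28],
)

```text
time: 32.17
tool_pos: [0.5076, 0.3404, 0.211]
tool_rot: [0.318, 0.948, -0.0, -0.0]
wrist_force: [0.5, 0.4, 0.1]
opening: 0.498
gripper_force: 0.0
```

Run:
```python
from h import *
s,t,R=st();print(s['time'],t,s['opening'],np.arctan2(R[1,1],R[0,1]))
go(.5115,.3432,.081,.925)
im,p=snap('wrist','w17.png')
```

```text
32.1667 [0.50764384 0.34041687 0.21096601] 0.498402930499418 0.9228026747877488
shift [ -1.5   4.6 130. ] turn -0.002 q6 -0.4
```

Request:
servo_tool(
  motion=[-1, 4, 35, 0, -1, 4, 70, 0, -1, 4, 100, 0, -1, 4, 120, 0, -1, 4, 128, 0, -1, 4, 128, 0, -1, 4, 128, 0],
)

```text
time: 32.8
tool_pos: [0.5117, 0.3432, 0.0838]
tool_rot: [0.318, 0.948, 0.0, 0.0]
wrist_force: [0.3, 0.1, 1.5]
opening: 0.497
gripper_force: 0.0
```

Request:
servo_tool(
  motion=[0, 0, 0, 0, 0, 0, 0, 0, 0, 0, 0, 0, 0, 0, 0, 0, 0, 0, 0, 0, 0, 0, 0, 0, 0, 0, 0, 0],
  fingers=0,
  force=30,
)

```text
time: 33.38
tool_pos: [0.5124, 0.3435, 0.0855]
tool_rot: [0.318, 0.948, 0.001, 0.001]
wrist_force: [0.4, 0.3, 5.9]
opening: 0.18
gripper_force: 33.7
```

Run:
```python
from h import *
s,t,R=st();print(s['time'],t,s['opening'],s['q'][5],s['wrist_force'],s['gripper_force'])
cur=np.arctan2(R[1,1],R[0,1]);print('closing',cur,'turn to mark',cur-(np.pi/2-1.548))
```

```text
33.3833 [0.51237726 0.34354884 0.08551568] 0.17957897755607855 -0.4016542008701745 [0.43153362 0.30208859 5.93601932] 33.6878228187561
closing 0.9238930824879561 turn to mark 0.9010967556930596
```

Request:
servo_tool(
  motion=[0, 0, 0, 0.1, 0, 0, 0, 0.2, 0, 0, 0, 0.3, 0, 0, 0, 0.4, 0, 0, 0, 0.5, 0, 0, 0, 0.6, 0, 0, 0, 0.7, 0, 0, 0, 0.8, 0, 0, 0, 0.87, 0, 0, 0, 0.9, 0, 0, 0, 0.9, 0, 0, 0, 0.9],
)

```text
time: 34.38
tool_pos: [0.5134, 0.3441, 0.0855]
tool_rot: [0.698, 0.716, 0.003, 0.001]
wrist_force: [1.8, 0.2, 7.5]
opening: 0.185
gripper_force: 33.6
```

Request:
servo_tool(
  motion=[0, 0, 0, 0, 0, 0, 0, 0, 0, 0, 0, 0, 0, 0, 0, 0, 0, 0, -30, 0, 0, 0, -65, 0, 0, 0, -100, 0, 0, 0, -130, 0, 0, 0, -130, 0],
  fingers=0.5,
)

```text
time: 35.13
tool_pos: [0.5147, 0.345, 0.2205]
tool_rot: [0.698, 0.716, 0.006, 0.002]
wrist_force: [1.7, 0.6, 0.5]
opening: 0.501
gripper_force: 0.0
```

Run:
```python
from h import *
s,t,R=st();print(s['time'],t,s['opening'],np.arctan2(R[1,1],R[0,1]))
go(.445,.345,.266,np.pi/2)
```

```text
35.1333 [0.51470256 0.34503196 0.22051986] 0.5005035012371246 0.02424701350502229
shift [  1.9 -69.2 -46.2] turn -1.547 q6 0.5
```

Request:
servo_tool(
  motion=[2, -100, -46, -0.12, 2, -100, -46, -0.24, 2, -100, -46, -0.36, 2, -100, -46, -0.48, 2, -100, -46, -0.6, 2, -100, -46, -0.72, 2, -100, -46, -0.84, 2, -100, -46, -0.96, 2, -100, -46, -1.08, 2, -100, -46, -1.2, 2, -100, -46, -1.32, 2, -100, -46, -1.44],
)

```text
time: 36.13
tool_pos: [0.4108, 0.3423, 0.2587]
tool_rot: [0.05, 0.999, -0.0, -0.001]
wrist_force: [-1.6, 0.1, -0.3]
opening: 0.499
gripper_force: 0.0
```

Request:
servo_tool(
  motion=[0, 0, 0, -0.1, 0, 0, 0, -0.1, 0, 0, 0, -0.1],
)

```text
time: 36.38
tool_pos: [0.4109, 0.3423, 0.2588]
tool_rot: [0.005, 1.0, -0.0, -0.001]
wrist_force: [-0.6, -0.7, -0.2]
opening: 0.501
gripper_force: 0.0
```

Run:
```python
from h import *
s,t,R=st();print(s['time'],t,R[:,1].round(3))
im,p=snap('wrist','w18.png')
pts=[proj(p,(x,y,.06)) for x in(.335,.61) for y in(.265,.415)]
u0,v0=np.maximum(np.min(pts,0)-8,0).astype(int);u1,v1=np.minimum(np.max(pts,0)+8,[640,400]).astype(int)
s=min(800/(u1-u0),600/(v1-v0));print(u0,v0,s)
cv2.imwrite('pics/c18.png',cv2.convertScaleAbs(cv2.resize(im[v0:v1,u0:u1],None,fx=s,fy=s,interpolation=cv2.INTER_CUBIC),alpha=1.4))
```

```text
36.3833 [0.41091025 0.34233584 0.25884674] [ 0.01   1.    -0.001]
237 103 2.586206896551724
```

View pics/c18.png

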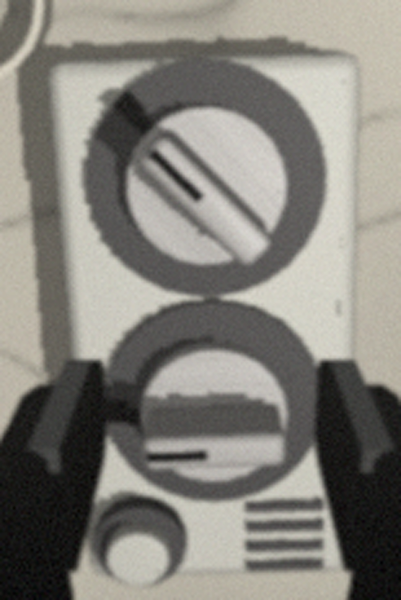

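Both pointers now face their tabs: tabs (124,110) and (118,405), lines (200,198)→(150,152) and (207,455)→(148,457). I'll compute the residuals.

Run:
```python
from h import *
p=np.load('pics/w18.png.npy',allow_pickle=True).item();im=cv2.imread('pics/raw_w18.png')
g=cv2.cvtColor(im,cv2.COLOR_BGR2GRAY);S=2.5862
C=lambda x,y,z:at(p,237+x/S,103+y/S,z)[:2]
f=lambda v:np.arctan2(v[1],v[0]).round(3)
c1=C(204.5,176.5,.055);c2=C(211,399,.055);print(c1,c2)
print('time tab',f(C(124,110,.063)-c1),'line',f(C(150,152,.1)-C(200,198,.1)),'bar',f(C(163,140,.1)-C(258,252,.1)))
print('heat tab',f(C(118,405,.063)-c2),'line',f(C(148,457,.1)-C(207,455,.1)),'bar',f(C(148,455,.1)-C(284,452,.1)))
# dark-pixel fit of lines
for n,x0,y0,x1,y1 in(('time',143,145,210,205),('heat',142,446,214,466)):
    u0,v0,u1,v1=[int(round(k)) for k in(237+x0/S,103+y0/S,237+x1/S,103+y1/S)]
    w=g[v0:v1,u0:u1];v,u=np.where(w<45);P=np.array([at(p,a+u0,b+v0,.1)[:2]for a,b in zip(u,v)])
    print(n,len(P),w.min());
    if len(P)>5:
        d=np.linalg.svd(P-P.mean(0))[2][0];d=d if d[1]<0 else -d;print('line',f(d),P.mean(0))
# tab and nose darkest pixels for several axis centers
for n,x0,y0,x1,y1,c in(('time',95,80,160,150,(.4015,.341)),('heat',85,380,150,430,(.511,.343))):
    u0,v0,u1,v1=[int(round(k)) for k in(237+x0/S,103+y0/S,237+x1/S,103+y1/S)]
    w=g[v0:v1,u0:u1];v,u=np.where(w<32);P=np.array([at(p,a+u0,b+v0,.063)[:2]for a,b in zip(u,v)])-np.array(c)
    r=np.hypot(*P.T);a=np.arctan2(P[:,1],P[:,0])
    print(n,[(lo,(a[(r>lo)&(r<lo+.004)]).mean().round(3),((r>lo)&(r<lo+.004)).sum()) for lo in(.034,.038,.042,.046,.05)])
```

```text
[0.40025101 0.34071818] [0.50968958 0.34253242]
time tab -2.303 line -2.336 bar -2.457
heat tab -1.6 line -1.542 bar -1.556
time 52 22
line -2.378 [0.39129955 0.32954764]
heat 39 23
line -1.52 [0.51396671 0.32606732]
time [(0.034, np.float64(-2.338), np.int64(20)), (0.038, np.float64(-2.341), np.int64(23)), (0.042, np.float64(-2.354), np.int64(27)), (0.046, np.float64(-2.361), np.int64(33)), (0.05, np.float64(-2.369), np.int64(8))]
heat [(0.034, np.float64(-1.506), np.int64(15)), (0.038, np.float64(-1.563), np.int64(31)), (0.042, np.float64(-1.604), np.int64(35)), (0.046, np.float64(-1.587), np.int64(29)), (0.05, np.float64(-1.633), np.int64(44))]
```

Request:
servo_tool(
  motion=[-110, 0, 0, 0.01, -110, 0, 0, 0.01, -110, 0, 0, 0.01, -110, 0, 0, 0.01, -110, 0, 0, 0.01, -110, 0, 0, 0.01],
  fingers=0,
)

```text
time: 36.93
tool_pos: [0.5204, 0.3415, 0.2588]
tool_rot: [0.009, 1.0, -0.0, -0.001]
wrist_force: [-0.6, -0.1, -0.2]
opening: 0.0
gripper_force: 0.0
```

Run:
```python
from h import *
s,t,R=st();print(s['time'],t)
im,p=snap('wrist','w19.png')
def warp(im,p,c,z,N=120,res=.001):
    k=np.arange(-N//2,N//2)*res;X,Y=np.meshgrid(k,k,indexing='ij')
    m=np.array([[proj(p,(c[0]+a,c[1]+b,z)) for b in k] for a in k],np.float32)
    return cv2.remap(cv2.cvtColor(im,cv2.COLOR_BGR2GRAY),m[...,0],m[...,1],cv2.INTER_LINEAR)
D={}
for n in('w1.png','w16.png','w19.png'):
    I=cv2.imread('pics/raw_'+n);P=np.load('pics/'+n+'.npy',allow_pickle=True).item()
    W=warp(I,P,(.511,.343),.063);D[n]=W
    for c in((.511,.343),):
        v,u=np.where(W<W.min()+14);x=(v-60)*1e-3;y=(u-60)*1e-3;r=np.hypot(x,y);a=np.arctan2(y,x)
        print(n,W.min(),[(lo,np.median(a[k]).round(3),np.ptp(a[k]).round(2),k.sum()) for lo in(.034,.038,.042,.046,.049) if (k:=(r>lo)&(r<lo+.004)&(a<-.9)&(a>-2.2)).sum()>3])
    W=warp(I,P,(.511,.343),.1);v,u=np.where(W<40);x=(v-60)*1e-3;y=(u-60)*1e-3
    if n=='w19.png':
        k=(np.abs(x)<.006)&(y<-.003)&(y>-.03);Q=np.c_[x[k],y[k]];q=Q-Q.mean(0);d=np.linalg.svd(q)[2][0];d=d if d[1]<0 else -d;print('line',np.arctan2(d[1],d[0]),k.sum(),Q.mean(0),np.ptp(Q,axis=0))
W=D['w19.png'];print('rows=x(-20..20 step2) cols=y(-56..-28 step2)');print(W[40:80:2,4:34:2])
```

```text
36.9333 [0.52038164 0.34150462 0.25878397]
w1.png 21 [(0.038, np.float64(-1.498), np.float64(1.06), np.int64(37)), (0.042, np.float64(-1.525), np.float64(0.41), np.int64(29)), (0.046, np.float64(-1.55), np.float64(0.35), np.int64(23)), (0.049, np.float64(-1.551), np.float64(0.12), np.int64(26))]
w16.png 12 [(0.038, np.float64(-1.135), np.float64(0.27), np.int64(32)), (0.042, np.float64(-1.123), np.float64(0.73), np.int64(68)), (0.046, np.float64(-1.487), np.float64(0.73), np.int64(58)), (0.049, np.float64(-1.016), np.float64(0.72), np.int64(35))]
w19.png 16 [(0.034, np.float64(-1.49), np.float64(0.16), np.int64(13)), (0.038, np.float64(-1.519), np.float64(0.23), np.int64(28)), (0.042, np.float64(-1.548), np.float64(0.19), np.int64(34)), (0.046, np.float64(-1.55), np.float64(0.17), np.int64(32)), (0.049, np.float64(-1.551), np.float64(0.14), np.int64(21))]
line -1.568069081114474 47 [ 0.00251064 -0.01625532] [0.001 0.023]
rows=x(-20..20 step2) cols=y(-56..-28 step2)
[[139 141 137 114  73  61  60  62  61  61  62  50  38  37  51]
 [141 139 121  83  65  64  63  63  61  61  55  41  38  47
[... 440 characters left out ...]
9  66]
 [ 77  70  39  22  23  25  22  23  30  36  39  58  68  61  61]
 [ 78  65  36  22  22  20  20  19  23  26  30  54  65  61  60]
 [111  84  34  22  21  23  21  20  20  21  24  54  70  82  87]
 [138  98  37  26  22  18  24  19  20  16  23  58  93 113 120]
 [138 100  51  44  44  42  42  41  33  27  30  63 101 124 130]
 [136 107  74  61  59  59  59  60  56  42  37  60  84 102 106]
 [141 132 107  68  63  61  62  61  60  51  43  54  46  37  36]
 [141 140 122  73  63  63  60  60  60  58  48  49  44  38  41]
 [143 140 119  76  64  61  61  62  62  63  53  56  76  88  96]
 [140 142 123  85  61  59  60  63  62  62  60  61  84 107 115]
 [141 139 135 113  73  59  61  60  61  59  59  55  64  88 104]]
```

The time dial is aligned within about 0.02 rad. The heat dial is about 0.035 rad short, so I'll regrip it and nudge it.

Request:
servo_tool(
  motion=[5, 2, 40, 0.12, 5, 2, 80, 0.24, 5, 2, 110, 0.36, 5, 2, 110, 0.48, 5, 2, 110, 0.6, 5, 2, 110, 0.72, 5, 2, 110, 0.84, 5, 2, 110, 0.96, 5, 2, 110, 1.08, 5, 2, 110, 1.2, 5, 2, 110, 1.32, 5, 2, 110, 1.44],
  fingers=0.5,
)

```text
time: 37.98
tool_pos: [0.5146, 0.3441, 0.1501]
tool_rot: [0.668, 0.744, -0.0, -0.0]
wrist_force: [-0.5, -0.9, 0.7]
opening: 0.498
gripper_force: 0.0
```

Request:
servo_tool(
  motion=[0, 0, 0, 0.11, 0, 0, 0, 0.11, 0, 0, 0, 0.11],
)

```text
time: 38.23
tool_pos: [0.5151, 0.3441, 0.15]
tool_rot: [0.704, 0.71, -0.0, -0.0]
wrist_force: [0.1, 0.4, 0.0]
opening: 0.496
gripper_force: 0.0
```

Run:
```python
from h import *
s,t,R=st();print(s['time'],t,s['opening'],np.arctan2(R[1,1],R[0,1]))
go(.5125,.3437,.083,0.005)
```

```text
38.2333 [0.51510601 0.34411574 0.14995548] 0.49647179855044044 0.007708254644457933
shift [-0.4 -2.6 67. ] turn 0.003 q6 0.51
```

Request:
servo_tool(
  motion=[0, -2, 30, 0, 0, -2, 55, 0, 0, -2, 66, 0, 0, -2, 66, 0, 0, -2, 66, 0],
)

```text
time: 38.65
tool_pos: [0.5139, 0.3438, 0.0833]
tool_rot: [0.705, 0.709, -0.001, -0.0]
wrist_force: [0.6, 0.5, -0.4]
opening: 0.5
gripper_force: 0.0
```

Request:
servo_tool(
  motion=[0, 0, 0, 0, 0, 0, 0, 0, 0, 0, 0, 0, 0, 0, 0, 0, 0, 0, 0, 0, 0, 0, 0, 0, 0, 0, 0, 0.01, 0, 0, 0, 0.02, 0, 0, 0, 0.02, 0, 0, 0, 0.02],
  fingers=0,
  force=30,
)

```text
time: 39.48
tool_pos: [0.5136, 0.3448, 0.0853]
tool_rot: [0.713, 0.701, 0.001, -0.001]
wrist_force: [-4.6, 1.4, 5.5]
opening: 0.18
gripper_force: 33.1
```

Request:
servo_tool(
  motion=[0, 0, 0, 0, 0, 0, 0, 0, 0, 0, 0, 0, 0, 0, 0, 0, 0, 0, -30, 0, 0, 0, -65, 0, 0, 0, -100, 0, 0, 0, -130, 0, 0, 0, -130, 0],
  fingers=0.5,
)

```text
time: 40.23
tool_pos: [0.5183, 0.3459, 0.2209]
tool_rot: [0.713, 0.701, 0.006, 0.002]
wrist_force: [0.2, 0.7, 1.1]
opening: 0.501
gripper_force: 0.0
```

Request:
servo_tool(
  motion=[-5, 5, -44, -0.12, -5, 5, -44, -0.24, -5, 5, -44, -0.36, -5, 5, -44, -0.48, -5, 5, -44, -0.6, -5, 5, -44, -0.72, -5, 5, -44, -0.84, -5, 5, -44, -0.96, -5, 5, -44, -1.08, -5, 5, -44, -1.2, -5, 5, -44, -1.32, -5, 5, -44, -1.44],
  fingers=0,
)

```text
time: 41.23
tool_pos: [0.5193, 0.3386, 0.2568]
tool_rot: [0.07, 0.998, -0.0, -0.0]
wrist_force: [0.1, -0.2, -0.2]
opening: -0.001
gripper_force: 0.0
```

Request:
servo_tool(
  motion=[0, 0, 0, -0.12, 0, 0, 0, -0.12, 0, 0, 0, -0.12],
)

```text
time: 41.48
tool_pos: [0.5193, 0.3386, 0.257]
tool_rot: [0.015, 1.0, -0.0, -0.0]
wrist_force: [0.7, -0.1, -0.6]
opening: -0.0
gripper_force: 0.0
```

```bash
cat >> h.py <<'E'
def warp(im,p,c,z,N=120,res=.001):
    k=np.arange(-N//2,N//2)*res
    m=np.array([[proj(p,(c[0]+a,c[1]+b,z)) for b in k] for a in k],np.float32)
    return cv2.remap(cv2.cvtColor(im,cv2.COLOR_BGR2GRAY),m[...,0],m[...,1],cv2.INTER_LINEAR)
E
python3 - <<'E'
from h import *
s,t,R=st();print(s['time'],t,R[:,1].round(3))
im,p=snap('wrist','w20.png')
W=warp(im,p,(.511,.343),.063);print(W[44:74:2,4:30:2])
W=warp(im,p,(.511,.343),.1);v,u=np.where(W<40);x=(v-60)*1e-3;y=(u-60)*1e-3
k=(np.abs(x)<.006)&(y<-.003)&(y>-.03);Q=np.c_[x[k],y[k]];d=np.linalg.svd(Q-Q.mean(0))[2][0];print('line',np.arctan2(d[1],d[0]),Q.mean(0))
go(.5885,.3065,.10,np.pi/2)
E
```

```text
41.4833 [0.51927413 0.33863641 0.25699383] [ 0.03  1.   -0.  ]
[[142 131 104  71  63  61  63  63  62  61  49  41  38]
 [135 107  79  60  57  58  58  59  59  56  46  36  44]
 [139 114  75  49  41  42  42  42  43  42  38  38  64]
 [141 124  76  45  38  37  37  37  36  38  34  44  81]
 [139 121  72  43  36  38  38  35  36  34  37  48  70]
 [122 108  69  42  38  38  36  38  35  36  38  53  71]
 [ 85  78  54  34  33  32  32  31  34  36  38  55  67]
 [ 79  70  40  23  24  23  22  22  22  26  25  52  67]
 [ 82  69  36  24  21  19  23  19  19  21  25  55  66]
 [126  88  34  24  25  20  17  20  20  20  29  57  86]
 [138 105  41  22  27  23  22  25  30  25  28  61  98]
 [142 115  61  46  41  42  45  47  50  38  35  59  95]
 [141 119  77  63  62  60  61  61  61  52  43  55  66]
 [141 134 103  67  59  60  62  60  60  59  46  53  52]
 [141 141 114  70  61  61  62  62  62  58  42  56  72]]
line 1.5678201714676008 [ 0.00151111 -0.01624444]
shift [-70.3 -30.  157. ] turn -0.03 q6 -1.03
```

The heat pointer and tab are now collinear, the tab hasn't moved, and the rings are unshifted. Now the start button.

Request:
servo_tool(
  motion=[-70, -31, 157, -0.03, -70, -31, 157, -0.03, -70, -31, 157, -0.03, -70, -31, 157, -0.03, -70, -31, 157, -0.03, -70, -31, 157, -0.03, -70, -31, 157, -0.03, -70, -31, 157, -0.03],
  fingers=0,
)

```text
time: 42.2
tool_pos: [0.5892, 0.3071, 0.1028]
tool_rot: [-0.001, 1.0, 0.001, 0.001]
wrist_force: [-0.0, 1.1, 0.2]
opening: 0.003
gripper_force: 0.0
```

Run:
```python
from h import *
s,t,R=st();print(s['time'],t,s['opening'],R[:,1])
go(.589,.3055,.075,np.pi/2)
for n in('w18.png','w20.png'):
    I=cv2.imread('pics/raw_'+n);P=np.load('pics/'+n+'.npy',allow_pickle=True).item()
    W=warp(I,P,(.4035,.3415),.063);R_=cv2.warpAffine(W,cv2.getRotationMatrix2D((60,60),np.degrees(-2.36+np.pi/2)*1,1),(120,120))
    v,u=np.where(W<W.min()+12);x=v-60;y=u-60;r=np.hypot(x,y);a=np.arctan2(y,x)
    print(n,[(lo,np.median(a[k]).round(3),np.ptp(a[k]).round(2),k.sum()) for lo in(34,37,40,43,46,49) if (k:=(r>lo)&(r<lo+3)&(a<-2.1)&(a>-2.7)).sum()>3])
```

```text
42.2 [0.58915515 0.30707118 0.10281089] 0.003115531870964618 [-0.00281098  0.99999453  0.00174355]
shift [ 0.2 -1.6 27.8] turn 0.003 q6 -1.16
w18.png [(37, np.float64(-2.375), np.float64(0.15), np.int64(18)), (40, np.float64(-2.356), np.float64(0.16), np.int64(19)), (43, np.float64(-2.372), np.float64(0.16), np.int64(24)), (46, np.float64(-2.386), np.float64(0.15), np.int64(25)), (49, np.float64(-2.385), np.float64(0.14), np.int64(23))]
w20.png [(34, np.float64(-2.487), np.float64(0.02), np.int64(4)), (40, np.float64(-2.356), np.float64(0.14), np.int64(17)), (43, np.float64(-2.372), np.float64(0.16), np.int64(23)), (46, np.float64(-2.371), np.float64(0.15), np.int64(25)), (49, np.float64(-2.37), np.float64(0.14), np.int64(21))]
```

Time is within 0.02 rad. Pressing.

Request:
servo_tool(
  motion=[0, -1, 15, 0, 0, -1, 25, 0, 0, -1, 29, 0, 0, -1, 31, 0, 0, -1, 33, 0, 0, -1, 33, 0],
)

```text
time: 42.7
tool_pos: [0.5893, 0.3063, 0.0737]
tool_rot: [-0.002, 1.0, 0.001, 0.002]
wrist_force: [-4.8, -1.8, 22.8]
opening: 0.0
gripper_force: 11.8
```

Request:
servo_tool(
  motion=[0, 0, 2, 0, 0, 0, 4, 0, 0, 0, 4, 0],
)

```text
time: 42.95
tool_pos: [0.5893, 0.3064, 0.0734]
tool_rot: [-0.002, 1.0, 0.002, 0.003]
wrist_force: [-11.8, -5.3, 43.0]
opening: -0.001
gripper_force: 21.1
```

Request:
servo_tool(
  motion=[0, 0, -4, 0, 0, 0, -15, 0, 0, 0, -50, 0, 0, 0, -90, 0, 0, 0, -130, 0, 0, 0, -160, 0, 0, 0, -160, 0, 0, 0, -160, 0, 0, 0, -160, 0],
)

```text
time: 43.7
tool_pos: [0.5876, 0.3049, 0.2235]
tool_rot: [-0.002, 1.0, -0.0, -0.0]
wrist_force: [-0.2, 0.8, -0.1]
opening: -0.001
gripper_force: 0.0
```

Run:
```python
from h import *
s,t,R=st();print(s['time'],t,s['wrist_force'])
im,p=snap('scene','s21.png');wood(im,p,.067,40)
a=cv2.imread('pics/raw_scene0.png').astype(int)
d=np.abs(a-im).sum(2);m=(cv2.GaussianBlur(d.astype(np.float32),(5,5),0)>60).astype(np.uint8)
n,l,st_,c=cv2.connectedComponentsWithStats(m)
for i in range(1,n):
    if st_[i,4]>25: print(c[i].round(),st_[i],at(p,*c[i],.03)[:2].round(3))
```

```text
43.7 [0.58755433 0.30493367 0.22349963] [-0.19013521  0.76121905 -0.05130369]
px [445.   6.] world 165.1 762.4 mean [158.1 757.8] L 79.2 60.2 ang 0.004
px [524.  39.] world 401.7 866.6 mean [415.8 874.7] L 406.1 285.5 ang -1.162
px [632.   5.] world 506.6 1380.9 mean [ 494.7 1386.5] L 90.6 80.2 ang 1.1
px [543. 260.] world 902.0 588.4 mean [972.6 382. ] L 1651.1 451.7 ang -1.233
px [280. 210.] world 536.7 -118.9 mean [ 536.8 -119.2] L 55.5 14.8 ang -0.073
px [238. 212.] world 488.0 -205.9 mean [ 487.3 -206. ] L 55.0 15.0 ang -0.043
px [197. 249.] world 509.7 -329.9 mean [ 522.4 -335. ] L 154.6 36.9 ang -0.051
px [253. 239.] world 571.2 -212.5 mean [ 571.5 -212.7] L 56.1 14.5 ang -0.038
px [154. 257.] world 476.3 -427.8 mean [ 487.1 -427.1] L 123.3 28.5 ang -0.025
px [ 61. 295.] world 432.9 -648.5 mean [ 456.8 -647. ] L 291.1 160.9 ang 0.1
px [222. 308.] world 676.8 -354.3 mean [ 678.1 -353.2] L 41.9 38.5 ang 0.325
px [ 11. 367.] world 522.9 -806.0 mean [ 554.9 -796.5] L 241.8 62.4 ang -0.003
[252.  13.] [236   0  38  36 909] [-0.197  0.21 ]
[456.  53.] [ 424    0   69  114 3552] [0.3
[... 269 characters left out ...]
[415. 118.] [411 115   8   7  33] [0.466 0.374]
[426. 120.] [424 118   6   5  27] [0.491 0.395]
[333. 150.] [ 290  123   80   52 1634] [0.435 0.108]
[420. 130.] [413 125  13  10  83] [0.508 0.356]
[366. 177.] [348 167  37  24 443] [0.555 0.13 ]
[340. 172.] [337 169   8   6  32] [0.504 0.085]
[315. 194.] [ 286  174   63   45 1368] [ 0.525 -0.009]
[297. 179.] [286 176  23   7  79] [ 0.46  -0.024]
[366. 206.] [352 193  27  26 364] [0.626 0.078]
[274. 218.] [261 195  31  41 632] [ 0.531 -0.134]
[332. 223.] [319 202  30  45 565] [ 0.62  -0.022]
[246. 233.] [ 225  207   43   55 1283] [ 0.528 -0.213]
[195. 249.] [176 220  40  54 672] [ 0.499 -0.335]
[154. 256.] [140 232  30  47 538] [ 0.463 -0.429]
```

Something knocked the brush about 2 cm toward the tray's wall. I'll check it from above.

Request:
servo_tool(
  motion=[80, -400, -20, 0, 80, -400, -20, 0, 80, -400, -20, 0, 80, -400, -20, 0, 80, -400, -20, 0, 80, -400, -20, 0, 80, -400, -20, 0, 80, -400, -20, 0, 80, -400, -20, 0, 80, -400, -20, 0, 80, -400, -20, 0, 80, -400, -20, 0],
  fingers=0.4,
)

```text
time: 44.75
tool_pos: [0.5082, -0.0967, 0.2418]
tool_rot: [0.001, 1.0, 0.001, -0.002]
wrist_force: [0.4, 0.0, 0.5]
opening: 0.399
gripper_force: 0.0
```

Request:
servo_tool(
  motion=[0, -300, 0, 0, 0, -300, 0, 0, 0, -300, 0, 0, 0, -300, 0, 0, 0, -300, 0, 0, 0, -300, 0, 0, 0, -300, 0, 0, 0, -300, 0, 0, 0, -300, 0, 0],
)

```text
time: 45.5
tool_pos: [0.511, -0.3967, 0.2412]
tool_rot: [-0.001, 1.0, 0.001, -0.001]
wrist_force: [-0.3, 0.3, -0.1]
opening: 0.4
gripper_force: 0.0
```

Run:
```python
from h import *
s,t,R=st();print(s['time'],t)
im,p=snap('wrist','w22.png');wood(im,p,.021)
I=cv2.imread('pics/raw_w6.png');P=np.load('pics/w6.png.npy',allow_pickle=True).item()
def rect(im,p,z,x0=.35,x1=.61,y0=-.47,y1=-.28,st=.001):
    xs=np.arange(x0,x1,st);ys=np.arange(y0,y1,st)
    m=np.array([[proj(p,(x,y,z)) for y in ys] for x in xs],np.float32)
    return cv2.remap(im,m[...,0],m[...,1],cv2.INTER_LINEAR)
for n,i,q in(('w22',im,p),('w6',I,P)):
    W=rect(i,q,.016);g=W.astype(int).sum(2)//3;wd=(W[...,2]>1.35*W[...,0])&(W[...,2]>45)
    print(n)
    for x in range(10,250,12):
        c=np.where(wd[x,:110])[0];row=''.join('W' if wd[x,k] else ('#' if g[x,k]>115 else '+' if g[x,k]>85 else '-' if g[x,k]>60 else '.') for k in range(0,110,2))
        print(350+x,row,(c.min()-470,c.max()-470) if len(c)>3 else '')
```

```text
45.5 [ 0.51101746 -0.39669656  0.24122434]
px [104. 109.] world 430.8 -652.1 mean [ 433.3 -643.7] L 231.6 172.5 ang 0.1
px [291. 126.] world 446.7 -428.0 mean [ 451.7 -427.6] L 134.6 32.8 ang -0.038
px [371. 152.] world 478.3 -332.9 mean [ 481.5 -333. ] L 159.2 39.9 ang 0.034
px [  5. 166.] world 489.7 -777.1 mean [ 495.2 -781.9] L 72.8 17.7 ang -0.289
px [496. 161.] world 491.0 -180.3 mean [ 490.4 -179.8] L 61.6 22.7 ang -0.097
px [567. 205.] world 547.0 -79.5 mean [546.6 -79.1] L 64.1 22.5 ang -0.068
px [ 18. 260.] world 614.9 -812.8 mean [ 625.6 -802. ] L 173.5 75.4 ang -0.013
px [479. 234.] world 585.7 -187.6 mean [ 585.8 -187.1] L 65.3 22.4 ang -0.091
w22
360 ####################################################### 
372 ##+--+##++############################################# 
384 ##+---##++######+-WWWWWWWWWW########################### (np.int64(-434), np.int64(-416))
396 ##+---##++######+-WWWWWWWWWW########################### (np.int64(-434), np.int64(-416))
408 ##+---+##+#####+--WWWWWWWWW+########################### (np.int64(-435), np.int64(-417))
420 ##+---+##+#####+-WWWWWWWWW
[... 2046 characters left out ...]
4(-416), np.int64(-397))
492 ####+-+#+--+###########++---WWWWWWWWWW+################ (np.int64(-415), np.int64(-396))
504 ####+-+##---##########+-WWWWWWWWWWWWWWWWW-############# (np.int64(-423), np.int64(-389))
516 ####+-+##+--+#########+-WWWWWWWWWWWWWWWWW-############# (np.int64(-423), np.int64(-389))
528 #####+-##+--+##########+WWWWWWWWWWWWWWWWW+############# (np.int64(-422), np.int64(-390))
540 #####+-+#+--+##########++###############++############# 
552 #####+-+#+--+##########++############+........+######## 
564 #####+-+#+--+################+-...............+######## 
576 #####+-+#+---+###########-....................-++++++## 
588 #########+-..--..-..-..........................--------
```

The brush was knocked but still lies flat on the tray floor, about 3 mm clear of the wall. Everything is in place, so I'm handing in.

```bash
python3 -c "
from workcell import sign_off
print(sign_off())"
```

```text
the job is handed in; nothing more can be done
None
```

I handed the job in at about 46 s: the brush and spoon are in the long tray, the three cutters stand in the square tray, both dials are on their marks to within about 0.02 rad, and the start button was pressed down to its stop and released (spring-back not checked by camera); the brush was knocked about 2 cm after I placed it, but still lies flat inside the tray about 3 mm from the wall.

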